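Hang a tool bracket in a slotted bench post and lock it under the spring catch

ROBOT

A 6-joint arm with a two-finger parallel gripper is mounted at the origin on a cart in front of the work surface, level with it; the furniture and walls round the work are solid. World frame = base frame: x ahead of the robot, y to its left, z up, the work surface at z = 0. Lengths are in mm, angles in rad, forces in N, time in s.
With the tool pointing down it reaches from about 300 to 825 mm from the base axis. Payload 5.4 kg.
Tool frame: the origin (TCP) lies midway between the tips of the shut fingers; the grasp point (between the pads) lies behind it (bot.grasp_offset is the x of the grasp point in the tool frame, in mm); x points along the fingers, z is the direction in which the jaws open and shut, and the axes are right-handed (so a half turn about x gives the same grasp; the last joint's range is limited). The gripper opens to 92 mm and grips with 3 to 60 N. Pads are 20 mm wide; open, the fingers measure 128 mm over their backs; the gripper's body (75 mm by 189 mm) begins 69 mm behind the grasp point.
Start: joints at [-1.538, 0.158, 1.597, -0, 1.386, -0.21], TCP at [138.219, -558.123, 214.601] pointing down, gripper open.
Joint ranges: [-2.91, 2.91], [-0.94, 2.29], [0.18, 2.7], [-1.29, 4.43], [0.17, 2.64], [-3, 3]. Speed limits (rad/s): [2.57, 2.57, 3.14, 3.14, 3.14, 3.14].

INTERFACE

Orientations are given as a unit quaternion [x, y, z, w].
In Python, from cell import bot, get_image, job_done gives the robot as it stands.
- The arm moves only by the tool servo_tool, never from a script. Its argument "rows" is a list of rows, each an object with "translation": the shift along the tool's x, y, z each as a share of 80 mm, from -1 to 1, a list of three; "rot": the turn, a rotation vector about the tool's x, y, z each as a share of 180 degrees, from -1 to 1, a list of three. A call has 1 to 12 rows; each row is the pose to reach, as a shift and turn from the pose commanded when the call began, along the tool's axes at that moment, turning the shorter way round; what a row does not reach only later rows make up. A row lasts 1/10 s, in which the tool goes at most 50 mm and 8.59 degrees, less where a joint would pass 70% of its speed; a pose out of reach is approached as far as the arm can. A call with a number of a shift or a turn outside -1 to 1 is refused whole. A call with a gripper value outside its range is refused whole. "grip" is the finger opening in mm, from 0 to 91.9, set as the call begins (left out, the last holds). The fingers move at their own pace and stop on an object; "grip_force" is the grip in N (left out, the last holds). Time passes only in rows, so rows that repeat a pose let the fingers close. It gives the time, the measured TCP pose, the force and the opening at its end, in the units of the state.
- bot.get_obs(): the state, without advancing time (a new reading comes with each control period).
- get_image(name): name is "side" or "top" or "wrist"; returns a dict with "img" (384x512x3 uint8, blue, green, red), "mtx" (3x3 intrinsics, pixels), "cam_to_world" (4x4, takes a point from camera to world coordinates). Camera axes: x right, y down, z forward; pixel columns grow to the right and rows downward; lengths in mm; the calibration is good to about 2 mm. A picture is of the moment at which its call begins. There is no depth.
- job_done(): hands the job in, once; it reports no verdict.
The state is a dict: "t": time; "joint_positions": joint angles; "joint_vel": joint speeds; "joint_efforts": joint torques, N m; "position": TCP position; "ee_rot": TCP orientation; "force": force on the tool from outside, world axes, zero at the start; "wrist_torque": the same for the moment, N m; "width": opening from 0.0 (shut) to 1.0 (fully open).
Only numpy, scipy, OpenCV 4.12 (cv2) and the standard library are available. Lean on these libraries where they do the work, as an engineer would, in place of code of your own. Each camera call takes 0.05 s, during which the arm holds its last target.

TASK

Hang the tool bracket on the slotted post: dip its arm so that the deep lower hook goes through the second slot from the top, swing the arm up level so that the short upper hook enters the top slot, then push the bracket down until it is fully home and the spring catch has snapped out over its end plate. Let go of it, and do not disturb the oil bottle, the marker pen or the card pad.

Things in the scene. Friction and masses are not known exactly. Their poses are not given: they have to be found in the camera images.
- bracket: Loose tool bracket, grey folded steel, 156 mm long, 94 mm high, 0.26 to 0.48 kg. Origin: underside of its arm, mid-width. Axes: x along the arm towards the hooks, y across, z up. At the start it stands on the arm's underside. The end plate (30 mm wide, 4 mm thick, z = 18 to 94 mm) stands across the arm's end, its back face at x = 70 mm; two hooks stand out of that face.
- bracket_grip (a point): Grip point on the arm, at its centre: 20 mm behind and 15 mm above the bracket's origin. The arm is a channel with flat sides, 30 mm wide (y), 30 mm high, running from x = -75 (a 12 mm high turned-up end stands on it there) to 66 mm in the bracket's frame. From x = 40 mm on its underside is cut away to z = 18 mm, and a 45 degree brace rises from x = 28 mm to the end plate.
- bracket_seat (a point): Point of the bracket at x = 70, z = 18 mm: end plate's back face, at the underside of the lower hook's stem. Bracket fully home: it coincides with post_seat, axes too. The hooks, one 50 mm above the other, are 12 mm wide and stand out 11 mm: a stem 7 mm high, ending in a lip 5 mm thick that points down, 6 mm clear of the face.
- lower_tip (a point): Tip of the deep lip of the lower hook: 8.5 mm behind the end plate's back face (+x) and 17 mm below bracket_seat. The whole hook is 24 mm high, too high to go level through a 21 mm slot: with the arm dipped about 35 degrees (hook end up) the lip passes, tip first, forward and down along its own length; the stem follows.
- upper_tip (a point): Tip of the short lip of the upper hook: 8.5 mm behind the end plate's back face (+x) and 42 mm above bracket_seat (8 mm below its stem's underside). This hook is 15 mm high and goes straight into the top slot as the arm is swung level with bracket_seat 8 to 14 mm above post_seat. Only below 8 mm is its lip caught behind the sheet: let go earlier, the arm swings down again.
- thumb_flange (a point): Middle of the flat top of the thumb flange, the end plate's upper edge folded 26 mm towards the arm, 30 mm wide, 4 mm thick: 15 mm in front of the plate's back face, 76 mm above bracket_seat. The place to press the bracket down; pressing far out on the arm makes the hooks bind.
- post_seat (a point): Middle of the lower edge of the second slot from the top, on the front face of the fixed steel post, 140 mm above the bench. Axes: x into the post, z up. The face is a sheet 4 mm thick, 50 mm wide, 250 mm high, open behind, with four slots 15 mm wide, 21 mm high, 50 mm apart. Its foot is 10 mm thick, 100 mm wide and reaches 100 mm in front of the face.
- post: The fixed slotted post with its foot; origin on the bench, under the middle of the front face's lower edge, 140 mm below post_seat; axes as post_seat. The hooks have 1.5 mm to spare on each side in the slots and the sheet 2 mm between end plate and lips, so a hooked bracket droops by up to 0.04 rad. Pushed down with the end plate 2 mm or more off the sheet, the upper lip lands on the slot edge instead of behind it.
- catch (a joint): Spring catch: round pin, 8 mm across, flat nose standing 8.5 mm out of the post's face, 82 mm above post_seat. 0 = out, grows (m, to 0.009) as pushed in; 2.5 N to start, 7.5 N flush. The end plate pushes it in as the bracket swings level; bracket fully home, it snaps out over the plate, 2 mm clear. Until then friction can hold the bracket up: pushing it down takes 8 to 25 N.
- oil: Bystander: a standing oil bottle, 35 mm across, 107 mm high; origin at the centre of its underside.
- pen: Bystander: a marker pen lying on the bench, 14 x 124 x 12 mm; origin at the centre of its underside, y along it.
- pad: Bystander: a pad of cards lying flat, 52 x 75 x 11 mm; origin at the centre of its underside.

How it is judged:
By the outcome, as a careful person would: the job done as asked, in the order asked, and still so for the second after the job is handed in, with the robot touching nothing.
It also fails if it takes over 58 s, if anything falls off the work surface, if the arm or the gripper's body presses on something with over 40 N, if the wrist force passes 120 N, or if a joint passes its speed limit or range.

## Working session

There is one attempt and no reset: what is moved stays moved. The work goes in short steps, Python scripts to look and compute and a tool call to move; the robot and the scene stay as the last step left them, time stands still between calls to the robot, and variables do not carry over. Pictures are saved under pics/ and viewed, and the job is handed in when it is done.

Besides the shell and the picture viewer there is one more tool, called after "Call:" by a JSON object that holds its "method" and its "body", one argument or row to a line. servo_tool: Moves the arm, as the interface text tells. Shift numbers are shares of 80 mm and turn numbers shares of 180 degrees, none past 1 either way. Its arguments: {"type":"object","properties":{"rows":{"type":"array"},"grip":{"type":"number"},"grip_force":{"type":"number"}},"required":["rows"]}

```bash
ls; mkdir -p pics
python3 - <<'E'
from cell import bot,get_image
import cv2,numpy as np
np.set_printoptions(precision=4,suppress=True)
print(bot.get_obs()); print(bot.grasp_offset)
for n in("side","top","wrist"):
    d=get_image(n); cv2.imwrite(f"pics/a_{n}.png",d["img"]); print(n,d["mtx"],d["cam_to_world"])
E
```

```text
pics
{'t': 0.0, 'joint_positions': array([-1.5381,  0.159 ,  1.5982,  0.    ,  1.3862, -0.2101]), 'joint_vel': array([-0.0002,  0.0002,  0.0007, -0.0015,  0.0002,  0.0006]), 'joint_efforts': array([ -0.0002, -38.5575, -32.2103,   0.0701,   0.0378,  -0.0002]), 'position': array([ 138.2132, -557.496 ,  213.6229]), 'ee_rot': array([ 0.4363,  0.5573, -0.4353,  0.5565]), 'force': array([0.1796, 0.4182, 0.6708]), 'wrist_torque': array([-0.0388, -0.0053, -0.0404]), 'width': 0.9950698716121879}
-18.700000000000003
side [[368.9119   0.     257.6334]
 [  0.     368.9119 192.361 ]
 [  0.       0.       1.    ]] [[   0.9658   -0.1626    0.2022  326.5578]
 [  -0.2594   -0.5877    0.7664 -591.4478]
 [  -0.0058   -0.7925   -0.6098  670.4642]
 [   0.        0.        0.        1.    ]]
top [[433.6271   0.     251.9812]
 [  0.     433.6271 195.8147]
 [  0.       0.       1.    ]] [[   0.0073   -0.9876    0.1571  293.5696]
 [  -1.       -0.0068    0.0043   66.3554]
 [  -0.0031   -0.1571   -0.9876 1403.0688]
 [   0.        0.        0.        1.    ]]
wrist [[310.8598   0.     260.8189]
 [  0.     310.8598 190.9404]
 [  0.       0.       1.    ]] [[   0.2411   -0.9283   -0.2832  218.9018]
 [  -0.9705   -0.2306   -0.0704 -537.6137]
 [   0.        0.2919   -0.9565  384.5718]
 [   0.        0.        0.        1.    ]]
```

View pics/a_side.png

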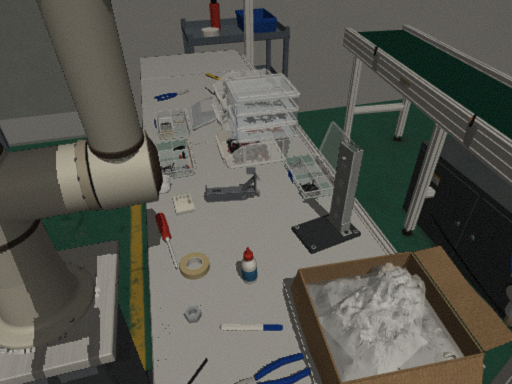

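View pics/a_top.png

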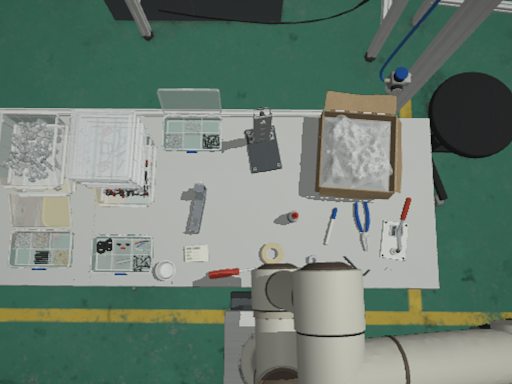

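View pics/a_wrist.png

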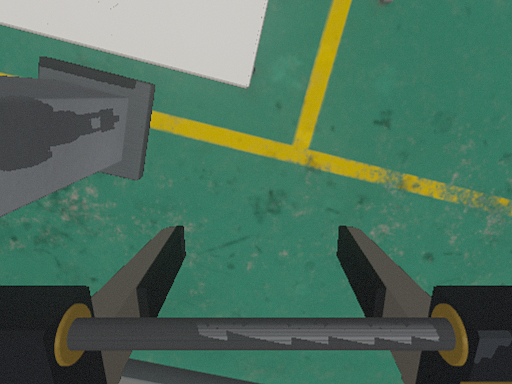

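The bracket is at about side (232,190) and top (196,208). The post is at side (343,190) and top (263,135). The oil, pen and pad are also visible. I'll zoom in next.

Run:
```python
import cv2
s=cv2.imread("pics/a_side.png");t=cv2.imread("pics/a_top.png")
def c(im,x0,y0,x1,y1,k,n): cv2.imwrite(n,cv2.resize(im[y0:y1,x0:x1],None,fx=k,fy=k,interpolation=cv2.INTER_CUBIC))
c(s,190,160,280,215,8,"pics/b1.png")
c(s,280,120,380,255,4,"pics/b2.png")
c(t,170,170,230,245,7,"pics/b3.png")
c(t,230,95,300,180,7,"pics/b4.png")
```

```text
(no output)
```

View pics/b1.png

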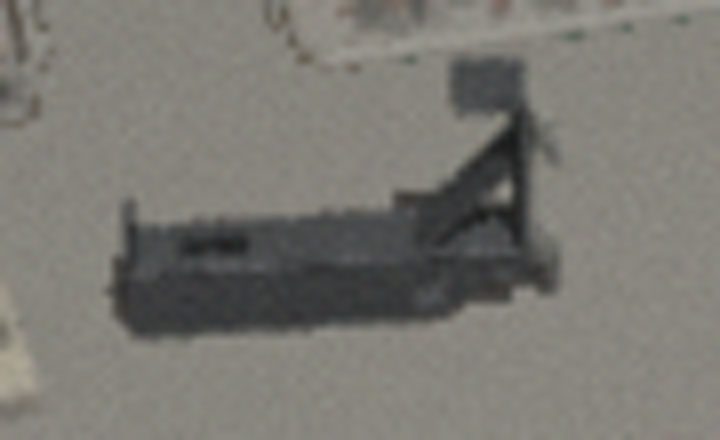

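View pics/b2.png

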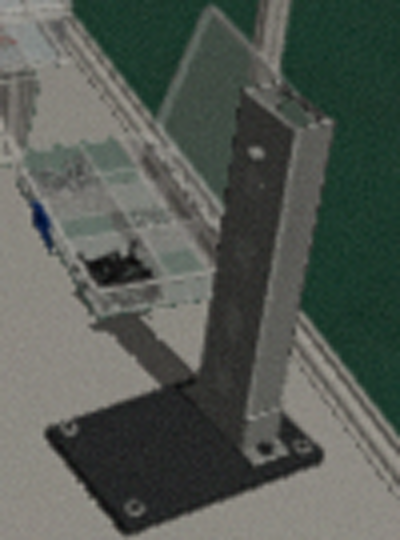

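View pics/b3.png

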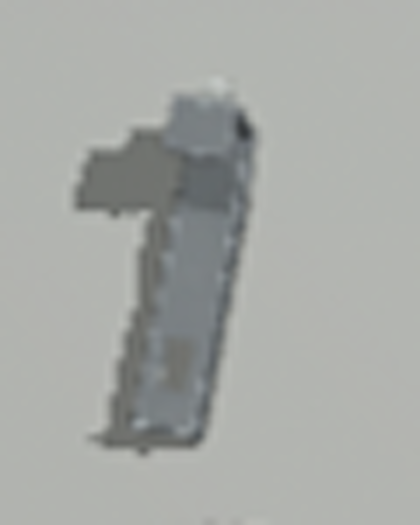

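View pics/b4.png

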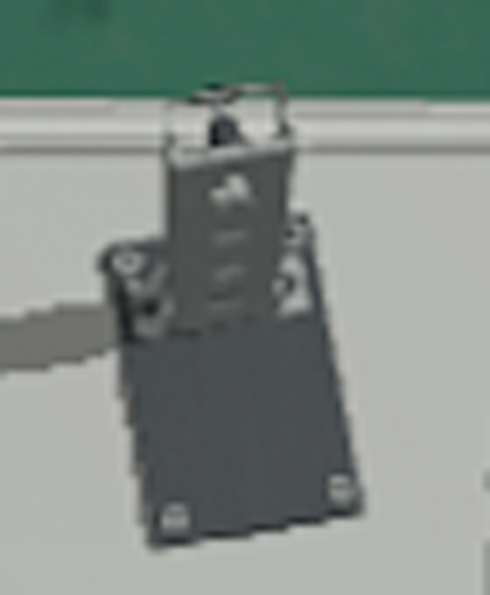

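```bash
cat > h.py <<'E'
import numpy as np, cv2
np.set_printoptions(precision=4,suppress=True)
CAM={"side":(np.array([[368.9119,0,257.6334],[0,368.9119,192.361],[0,0,1]]),None),}
def ray(d,p):
    v=np.linalg.inv(d["mtx"])@np.array([p[0],p[1],1.]); R=d["cam_to_world"]
    return R[:3,3],R[:3,:3]@v/np.linalg.norm(v)
def onz(d,p,z):
    o,v=ray(d,p); return o+v*(z-o[2])/v[2]
def tri(a,p,b,q):
    o,v=ray(a,p);o2,w=ray(b,q)
    s=np.linalg.lstsq(np.c_[v,-w],o2-o,rcond=None)[0]
    A=o+s[0]*v;B=o2+s[1]*w; return (A+B)/2,np.linalg.norm(A-B)
def proj(d,P):
    M=np.linalg.inv(d["cam_to_world"]); c=M[:3,:3]@np.asarray(P)+M[:3,3]; u=d["mtx"]@c; return u[:2]/u[2]
def save(d,n): np.savez(n,**d)
def load(n): return dict(np.load(n))
E
python3 - <<'E'
from cell import get_image
from h import *
t=get_image("top");s=get_image("side");save(t,"top0.npz");save(s,"side0.npz")
T=lambda x,y:(230+x/7,95+y/7); S=lambda x,y:(280+x/4,120+y/4)
print("foot top",[onz(t,T(*p),10)[:2] for p in((152,548),(362,515),(310,215),(105,245))])
print("foot side",[onz(s,S(*p),10)[:2] for p in((125,528),(325,455),(48,430))])
print("face top T",[onz(t,T(*p),250)[:2] for p in((168,155),(292,150))])
print("face top S",[onz(s,S(*p),250)[:2] for p in((245,88),(300,125))])
print("face bot S",[onz(s,S(*p),10)[:2] for p in((196,385),(243,460))])
print("face bot T",[onz(t,T(*p),10)[:2] for p in((175,335),(280,318))])
B=lambda x,y:(170+x/7,170+y/7); C=lambda x,y:(190+x/8,160+y/8)
print("bracket top arm tail z=30..42",[onz(t,B(*p),42)[:2] for p in((133,425),(205,440))])
print("flange T z94",[onz(t,B(*p),94)[:2] for p in((170,95),(235,105),(228,155),(160,148))])
print("flange S z94",[onz(s,C(*p),94)[:2] for p in((455,60),(522,60),(522,108),(452,108))])
print("arm side bottom z0 S",[onz(s,C(*p),0)[:2] for p in((125,335),(455,315))])
print("arm z30 S",[onz(s,C(*p),30)[:2] for p in((118,258),(430,250))])
E
```

```text
foot top [array([590.0214,  73.7919]), array([606.4911, -24.6436]), array([752.6685,  -0.3526]), array([737.2037,  97.2708])]
foot side [array([609.2757, -24.9573]), array([755.8141,   0.3898]), array([592.9663,  69.3919])]
face top T [array([697.9198,  67.3554]), array([700.2913,  18.2493])]
face top S [array([697.1433,  67.2018]), array([708.5704,  22.2838])]
face bot S [array([704.0035,  84.8614]), array([703.4115,  10.074 ])]
face bot T [array([693.1578,  63.6584]), array([701.8045,  13.9113])]
bracket top arm tail z=30..42 [array([397.8134, 269.1439]), array([391.3233, 236.6619])]
flange T z94 [array([538.7083, 249.5204]), array([534.4403, 220.8742]), array([512.1872, 223.3839]), array([515.0901, 253.2319])]
flange S z94 [array([518.2422, 251.7013]), array([540.9146, 245.4008]), array([533.3825, 216.7702]), array([510.2294, 223.1969])]
arm side bottom z0 S [array([392.4007, 247.6946]), array([509.9815, 227.1871])]
arm z30 S [array([393.646 , 254.1759]), array([501.9737, 229.0729])]
```

```bash
cat >> h.py <<'E'
import json,os
from scipy.spatial.transform import Rotation as Rn
def cmd():
    c=json.load(open("cmd.json")); return np.array(c["p"]),np.array(c["R"])
def setcmd(p,R): json.dump({"p":list(map(float,p)),"R":np.asarray(R).tolist()},open("cmd.json","w"))
def toolR(az,tilt=0):
    """tool down; y = away-from-... az: azimuth of bracket x (fwd). tool x down, z across; tilt (rad)>0 = hook end up"""
    f=np.array([np.cos(az),np.sin(az),0]);l=np.array([-np.sin(az),np.cos(az),0]);u=np.array([0,0,1.])
    x=-u*np.cos(tilt)+f*np.sin(tilt)          # finger direction
    y=YS*(f*np.cos(tilt)+u*np.sin(tilt))
    z=np.cross(x,y); return np.c_[x,y,z]
YS=1
def plan(pt,Rt,dec=3,commit=True,n=None):
    p,R=cmd()
    rv=Rn.from_matrix(R.T@Rt).as_rotvec()
    d=R.T@(pt-p)
    if n is None: n=int(max(1,np.ceil(np.linalg.norm(pt-p)/100)))
    p0,R0=p.copy(),R.copy()
    for k in range(1,n+1):
        pk=p0+(pt-p0)*k/n; Rk=R0@Rn.from_rotvec(rv*k/n).as_matrix()
        t=np.round(R.T@(pk-p)/80,dec); r=np.round(Rn.from_matrix(R.T@Rk).as_rotvec()/np.pi,dec)
        print("T",t.tolist(),"R",r.tolist(),"OVER" if abs(t).max()>1 else "", "rows>=",int(np.ceil(max(np.linalg.norm(t)*80/50,np.linalg.norm(r)*180/8.59))))
        p=p+R@t*80; R=R@Rn.from_rotvec(r*np.pi).as_matrix()
    if commit: setcmd(p,R)
    print("end",p)
E
python3 - <<'E'
from h import *
q=[0.4363,0.5573,-0.4353,0.5565]
from cell import bot
R=Rn.from_quat(bot.get_obs()["ee_rot"]).as_matrix(); print(R)
c2w=np.array([[0.2411,-0.9283,-0.2832,218.9],[-0.9705,-0.2306,-0.0704,-537.6],[0,0.2919,-0.9565,384.57]])
print("cam in tool",R.T@(c2w[:,3]-[138.2,-557.5,213.6])); print(R.T@c2w[:,:3])
E
```

```text
[[-0.      0.9707  0.2404]
 [ 0.0009  0.2404 -0.9707]
 [-1.      0.0002 -0.0009]]
cam in tool [-170.9528   83.1528   -0.0596]
[[-0.0009 -0.2921  0.9564]
 [ 0.0007 -0.9565 -0.292 ]
 [ 1.      0.0004  0.0011]]
```

```bash
sed -i 's/^YS=1/YS=-1/' h.py
python3 - <<'E'
from h import *
from cell import bot
R=Rn.from_quat(bot.get_obs()["ee_rot"]).as_matrix()
az=np.arctan2(R[1,1],R[0,1]); print(np.degrees(az))
x=np.array([0,0,-1.]);y=np.array([np.cos(az),np.sin(az),0]);
setcmd([138.219,-558.123,214.601],np.c_[x,y,np.cross(x,y)])
# az path: cam az 13.9 -> 171.5 ; forward az = cam az -180
plan(np.array([330,-200,230.]),toolR(np.radians(90-180)),2)
plan(np.array([445,245,230.]),toolR(np.radians(-8.5)),2)
E
```

```text
13.91199703681077
T [-0.04, 0.68, -0.75] R [-0.08, 0.0, 0.0]  rows>= 2
T [-0.04, 0.85, -0.56] R [-0.09, 0.0, 0.0]  rows>= 2
T [-0.04, 0.97, -0.31] R [-0.08, 0.0, 0.0]  rows>= 2
T [-0.03, 1.01, -0.05] R [-0.09, 0.0, 0.0] OVER rows>= 2
T [-0.04, 0.99, 0.24] R [-0.08, 0.0, 0.0]  rows>= 2
end [ 330.3665 -200.1563  229.801 ]
T [-0.0, 1.12, 0.28] R [-0.09, 0.0, 0.0] OVER rows>= 2
T [-0.0, 0.99, 0.57] R [-0.09, 0.0, 0.0]  rows>= 2
T [-0.0, 0.79, 0.83] R [-0.09, 0.0, 0.0]  rows>= 2
T [-0.0, 0.53, 1.02] R [-0.09, 0.0, 0.0] OVER rows>= 2
T [-0.0, 0.22, 1.13] R [-0.1, 0.0, 0.0] OVER rows>= 3
end [445.1762 244.7385 229.801 ]
```

```bash
sed -i 's#/100)))#/79)))#' h.py
python3 - <<'E'
from h import *
az=np.radians(13.912)
x=np.array([0,0,-1.]);y=np.array([np.cos(az),np.sin(az),0]);
setcmd([138.219,-558.123,214.601],np.c_[x,y,np.cross(x,y)])
plan(np.array([330,-200,230.]),toolR(np.radians(90-180)),2)
plan(np.array([445,245,230.]),toolR(np.radians(-8.5)),2)
E
```

```text
T [-0.03, 0.57, -0.63] R [-0.07, 0.0, 0.0]  rows>= 2
T [-0.03, 0.69, -0.49] R [-0.07, 0.0, 0.0]  rows>= 2
T [-0.04, 0.78, -0.33] R [-0.07, 0.0, 0.0]  rows>= 2
T [-0.03, 0.83, -0.14] R [-0.07, 0.0, 0.0]  rows>= 2
T [-0.03, 0.85, 0.03] R [-0.07, 0.0, 0.0]  rows>= 2
T [-0.03, 0.81, 0.22] R [-0.07, 0.0, 0.0]  rows>= 2
end [ 329.8303 -200.2433  229.801 ]
T [-0.0, 0.93, 0.23] R [-0.08, 0.0, 0.0]  rows>= 2
T [-0.0, 0.84, 0.46] R [-0.07, 0.0, 0.0]  rows>= 2
T [-0.0, 0.73, 0.63] R [-0.08, 0.0, 0.0]  rows>= 2
T [-0.0, 0.54, 0.78] R [-0.07, 0.0, 0.0]  rows>= 2
T [-0.0, 0.36, 0.89] R [-0.08, 0.0, 0.0]  rows>= 2
T [-0.0, 0.12, 0.95] R [-0.08, 0.0, 0.0]  rows>= 2
end [445.1906 244.7447 229.801 ]
```

Call:
{"method": "servo_tool", "body": {
  "rows": [
    {"translation": [-0.03, 0.57, -0.63], "rot": [-0.07, 0, 0]},
    {"translation": [-0.03, 0.57, -0.63], "rot": [-0.07, 0, 0]},
    {"translation": [-0.03, 0.57, -0.63], "rot": [-0.07, 0, 0]}
  ]
}}

```text
t: 0.55
position: [171.4, -496.6, 216.9]
ee_rot: [0.372, 0.602, -0.371, 0.602]
force: [-0.1, 0.1, -0.5]
width: 1.0
```

Call:
{"method": "servo_tool", "body": {
  "rows": [
    {"translation": [-0.03, 0.69, -0.49], "rot": [-0.07, 0, 0]},
    {"translation": [-0.03, 0.69, -0.49], "rot": [-0.07, 0, 0]},
    {"translation": [-0.03, 0.69, -0.49], "rot": [-0.07, 0, 0]}
  ]
}}

```text
t: 0.85
position: [202.8, -438.0, 219.6]
ee_rot: [0.303, 0.638, -0.304, 0.639]
force: [0.2, -0.9, 0.0]
width: 1.001
```

Call:
{"method": "servo_tool", "body": {
  "rows": [
    {"translation": [-0.04, 0.78, -0.33], "rot": [-0.07, 0, 0]},
    {"translation": [-0.04, 0.78, -0.33], "rot": [-0.07, 0, 0]},
    {"translation": [-0.04, 0.78, -0.33], "rot": [-0.07, 0, 0]}
  ]
}}

```text
t: 1.15
position: [234.4, -378.9, 223.0]
ee_rot: [0.232, 0.668, -0.233, 0.668]
force: [-0.9, -1.2, 1.0]
width: 0.998
```

Call:
{"method": "servo_tool", "body": {
  "rows": [
    {"translation": [-0.03, 0.83, -0.14], "rot": [-0.07, 0, 0]},
    {"translation": [-0.03, 0.83, -0.14], "rot": [-0.07, 0, 0]},
    {"translation": [-0.03, 0.83, -0.14], "rot": [-0.07, 0, 0]}
  ]
}}

```text
t: 1.45
position: [266.6, -320.3, 225.4]
ee_rot: [0.157, 0.689, -0.158, 0.689]
force: [0.6, -0.3, -0.2]
width: 1.0
```

Call:
{"method": "servo_tool", "body": {
  "rows": [
    {"translation": [-0.03, 0.85, 0.03], "rot": [-0.07, 0, 0]},
    {"translation": [-0.03, 0.85, 0.03], "rot": [-0.07, 0, 0]},
    {"translation": [-0.03, 0.85, 0.03], "rot": [-0.07, 0, 0]}
  ]
}}

```text
t: 1.75
position: [298.3, -260.3, 227.8]
ee_rot: [0.081, 0.702, -0.082, 0.703]
force: [0.9, -0.6, -0.2]
width: 1.001
```

Call:
{"method": "servo_tool", "body": {
  "rows": [
    {"translation": [-0.03, 0.81, 0.22], "rot": [-0.07, 0, 0]},
    {"translation": [-0.03, 0.81, 0.22], "rot": [-0.07, 0, 0]},
    {"translation": [-0.03, 0.81, 0.22], "rot": [-0.07, 0, 0]}
  ]
}}

```text
t: 2.05
position: [330.2, -201.3, 230.1]
ee_rot: [0.003, 0.707, -0.004, 0.707]
force: [-0.7, -0.5, 0.5]
width: 1.002
```

Tracking follows the commands well.

Call:
{"method": "servo_tool", "body": {
  "rows": [
    {"translation": [0, 0.93, 0.23], "rot": [-0.08, 0, 0]},
    {"translation": [0, 0.93, 0.23], "rot": [-0.08, 0, 0]},
    {"translation": [0, 0.93, 0.23], "rot": [-0.08, 0, 0]}
  ]
}}

```text
t: 2.35
position: [349.2, -126.3, 229.9]
ee_rot: [-0.085, 0.702, 0.085, 0.702]
force: [0.0, 0.1, -0.3]
width: 1.002
```

Call:
{"method": "servo_tool", "body": {
  "rows": [
    {"translation": [0, 0.84, 0.46], "rot": [-0.07, 0, 0]},
    {"translation": [0, 0.84, 0.46], "rot": [-0.07, 0, 0]},
    {"translation": [0, 0.84, 0.46], "rot": [-0.07, 0, 0]}
  ]
}}

```text
t: 2.65
position: [369.1, -52.4, 229.9]
ee_rot: [-0.162, 0.688, 0.161, 0.688]
force: [0.1, 0.2, 0.1]
width: 0.998
```

Call:
{"method": "servo_tool", "body": {
  "rows": [
    {"translation": [0, 0.73, 0.63], "rot": [-0.08, 0, 0]},
    {"translation": [0, 0.73, 0.63], "rot": [-0.08, 0, 0]},
    {"translation": [0, 0.73, 0.63], "rot": [-0.08, 0, 0]}
  ]
}}

```text
t: 2.95
position: [388.4, 22.3, 229.8]
ee_rot: [-0.247, 0.663, 0.247, 0.663]
force: [0.0, 0.2, 0.4]
width: 1.002
```

Call:
{"method": "servo_tool", "body": {
  "rows": [
    {"translation": [0, 0.54, 0.78], "rot": [-0.07, 0, 0]},
    {"translation": [0, 0.54, 0.78], "rot": [-0.07, 0, 0]},
    {"translation": [0, 0.54, 0.78], "rot": [-0.07, 0, 0]}
  ]
}}

```text
t: 3.25
position: [407.4, 95.6, 229.7]
ee_rot: [-0.318, 0.632, 0.317, 0.632]
force: [-0.4, -0.5, 0.7]
width: 1.001
```

Call:
{"method": "servo_tool", "body": {
  "rows": [
    {"translation": [0, 0.36, 0.89], "rot": [-0.08, 0, 0]},
    {"translation": [0, 0.36, 0.89], "rot": [-0.08, 0, 0]},
    {"translation": [0, 0.36, 0.89], "rot": [-0.08, 0, 0]}
  ]
}}

```text
t: 3.55
position: [426.7, 169.9, 229.6]
ee_rot: [-0.395, 0.587, 0.394, 0.587]
force: [0.4, 0.2, -0.2]
width: 1.002
```

Call:
{"method": "servo_tool", "body": {
  "rows": [
    {"translation": [0, 0.12, 0.95], "rot": [-0.08, 0, 0]},
    {"translation": [0, 0.12, 0.95], "rot": [-0.08, 0, 0]},
    {"translation": [0, 0.12, 0.95], "rot": [-0.08, 0, 0]},
    {"translation": [0, 0.12, 0.95], "rot": [-0.08, 0, 0]}
  ]
}}

```text
t: 3.95
position: [445.8, 242.3, 229.6]
ee_rot: [-0.464, 0.534, 0.464, 0.533]
force: [-0.3, -1.6, -1.0]
width: 1.002
```

Run:
```python
from h import *
from cell import bot,get_image
o=bot.get_obs();print(o["t"],o["position"],o["joint_positions"]); print(Rn.from_quat(o["ee_rot"]).as_matrix(),cmd())
d=get_image("wrist");save(d,"w1.npz");cv2.imwrite("pics/w1.png",d["img"])
```

```text
3.95 [445.818  242.3041 229.5653] [ 0.2603 -0.0282  1.7631 -0.0015  1.4076 -1.1706]
[[-0.0005 -0.9903  0.1392]
 [-0.0017  0.1392  0.9903]
 [-1.      0.0002 -0.0018]] (array([445.1906, 244.7447, 229.801 ]), array([[ 0.    , -0.991 ,  0.1338],
       [ 0.    ,  0.1338,  0.991 ],
       [-1.    ,  0.    ,  0.    ]]))
```

View pics/w1.png

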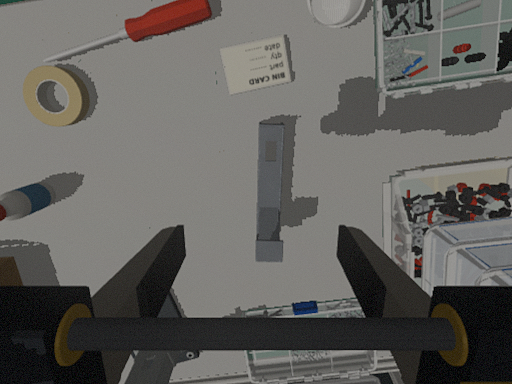

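Run:
```python
from h import *
from cell import bot,get_image
d=get_image("wrist");d=get_image("wrist");save(d,"w1.npz");o=bot.get_obs();print(o["position"])
cv2.imwrite("pics/w1z.png",cv2.resize(d["img"][115:270,225:315],None,fx=3.8*1,fy=3.8,interpolation=cv2.INTER_CUBIC))
```

```text
[445.4694 242.7648 229.8186]
```

View pics/w1z.png

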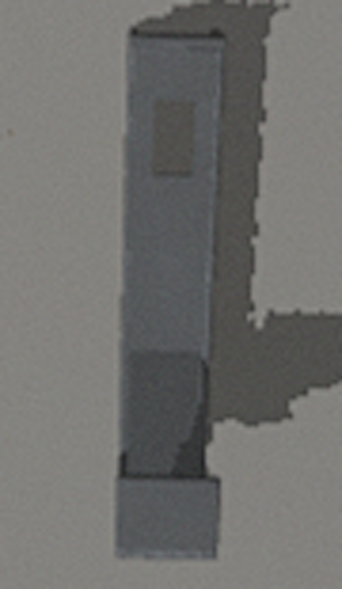

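Run:
```python
from h import *
d=load("w1.npz");W=lambda x,y:((x+.5)/3.8-.5+225,(y+.5)/3.8-.5+115)
def line(P,z):return np.array([onz(d,W(*p),z)[:2] for p in P])
L=line(((129,60),(122,345)),30);Rr=line(((222,60),(208.5,345)),30)
print(L,Rr)
for a in(L,Rr): print(np.degrees(np.arctan2(*(a[1]-a[0])[::-1])))
print("mid",(L+Rr)/2,"w",np.linalg.norm(L-Rr,axis=1)); m=((L+Rr)/2); print(np.degrees(np.arctan2(*(m[1]-m[0])[::-1])))
F=line(((116,478),(220,478),(216,557),(117,557)),94);print("fl",F,F.mean(0),[np.linalg.norm(F[i]-F[i-1]) for i in range(4)])
T=line(((130,33),(223,33)),42);print("tail",T.mean(0)); v=F.mean(0)-T.mean(0);print(np.linalg.norm(v),np.degrees(np.arctan2(v[1],v[0])))
# others
t=load("top0.npz")
```

```text
[[401.9746 245.5229]
 [494.4362 230.0905]] [[405.9401 274.0453]
 [498.3869 258.624 ]]
-9.475696885094079
-9.470454720601099
mid [[403.9573 259.7841]
 [496.4115 244.3572]] w [28.7967 28.8057]
-9.473076033161828
fl [[511.4447 226.8788]
 [515.509  256.2965]
 [540.5506 252.1572]
 [536.6013 223.5324]] [526.0264 239.7162] [np.float64(25.37814629772067), np.float64(29.697155038195557), np.float64(25.38142366701757), np.float64(28.895890859598605)]
tail [394.8082 260.9254]
132.92122567243695 -9.18148036175018
```

Run:
```python
from h import *
from cell import bot,get_image
o=bot.get_obs();print(o["t"],o["position"],np.degrees(np.arctan2(*Rn.from_quat(o["ee_rot"]).as_matrix()[[1,0],1])))
p,R=cmd();print(p)
f=np.array([np.cos(np.radians(-9.45)),np.sin(np.radians(-9.45))])
t=np.array([403.96,259.78])+47*f
plan(np.array([*t,90]),toolR(np.radians(-9.45)))
plan(np.array([*t,30]),toolR(np.radians(-9.45)),commit=False)
```

```text
4.1 [445.4694 242.7648 229.8186] 172.06673052247712
[445.1906 244.7447 229.801 ]
T [0.874, -0.026, 0.05] R [0.005, 0.0, 0.0]  rows>= 2
T [0.874, -0.025, 0.05] R [0.005, 0.0, 0.0]  rows>= 2
end [450.3619 252.087   89.961 ]
T [0.75, 0.0, -0.0] R [-0.0, 0.0, 0.0]  rows>= 2
end [450.3619 252.087   29.961 ]
```

Call:
{"method": "servo_tool", "body": {
  "rows": [
    {"translation": [0.874, -0.026, 0.05], "rot": [0.005, 0, 0]},
    {"translation": [0.874, -0.026, 0.05], "rot": [0.005, 0, 0]}
  ],
  "grip": 75
}}

```text
t: 4.3
position: [446.4, 246.7, 156.9]
ee_rot: [-0.46, 0.538, 0.461, 0.536]
force: [-0.2, -0.6, -1.1]
width: 0.851
```

Call:
{"method": "servo_tool", "body": {
  "rows": [
    {"translation": [0.874, -0.025, 0.05], "rot": [0.005, 0, 0]},
    {"translation": [0.874, -0.025, 0.05], "rot": [0.005, 0, 0]},
    {"translation": [0.874, -0.025, 0.05], "rot": [0.005, 0, 0]},
    {"translation": [0.874, -0.025, 0.05], "rot": [0.005, 0, 0]}
  ]
}}

```text
t: 4.7
position: [450.9, 251.4, 90.8]
ee_rot: [-0.457, 0.54, 0.456, 0.54]
force: [0.4, 1.0, 0.0]
width: 0.814
```

Run:
```python
from h import *
from cell import bot,get_image
d=get_image("wrist");save(d,"w2.npz");cv2.imwrite("pics/w2.png",d["img"])
o=bot.get_obs();print(o["t"],o["position"],np.degrees(np.arctan2(*Rn.from_quat(o["ee_rot"]).as_matrix()[[1,0],1])),cmd())
```

```text
4.75 [451.7292 251.7912  91.7849] 170.44122196407983 (array([450.3619, 252.087 ,  89.961 ]), array([[ 0.    , -0.9863,  0.1648],
       [ 0.    ,  0.1648,  0.9863],
       [-1.    ,  0.    ,  0.    ]]))
```

View pics/w2.png

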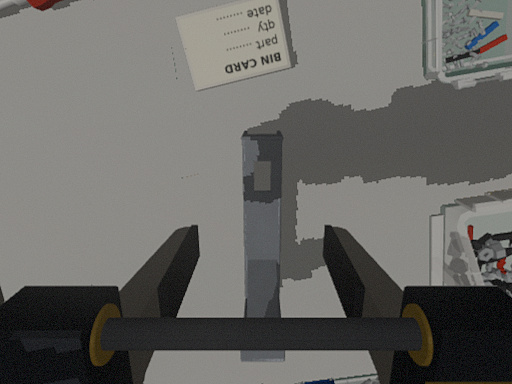

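Call:
{"method": "servo_tool", "body": {
  "rows": [
    {"translation": [0.75, 0, 0], "rot": [0, 0, 0]},
    {"translation": [0.75, 0, 0], "rot": [0, 0, 0]},
    {"translation": [0.75, 0, 0], "rot": [0, 0, 0]}
  ]
}}

```text
t: 5.05
position: [449.5, 251.7, 29.7]
ee_rot: [-0.457, 0.541, 0.457, 0.539]
force: [0.1, 0.3, 0.1]
width: 0.815
```

Call:
{"method": "servo_tool", "body": {
  "rows": [
    {"translation": [0.15, 0, 0], "rot": [0, 0, 0]},
    {"translation": [0.315, 0, 0], "rot": [0, 0, 0]},
    {"translation": [0.315, 0, 0], "rot": [0, 0, 0]}
  ]
}}

```text
t: 5.35
position: [449.5, 251.8, 3.7]
ee_rot: [-0.457, 0.54, 0.457, 0.539]
force: [-0.3, -0.7, 0.2]
width: 0.814
```

Call:
{"method": "servo_tool", "body": {
  "rows": [
    {"translation": [0, 0, 0], "rot": [0, 0, 0]},
    {"translation": [0, 0, 0], "rot": [0, 0, 0]},
    {"translation": [0, 0, 0], "rot": [0, 0, 0]},
    {"translation": [0, 0, 0], "rot": [0, 0, 0]},
    {"translation": [0, 0, 0], "rot": [0, 0, 0]},
    {"translation": [0, 0, 0], "rot": [0, 0, 0]}
  ],
  "grip": 10,
  "grip_force": 40
}}

```text
t: 5.95
position: [450.5, 252.2, 4.9]
ee_rot: [-0.457, 0.54, 0.457, 0.54]
force: [-0.1, 0.8, 0.6]
width: 0.324
```

Run:
```python
from h import *
from cell import bot,get_image
p,R=cmd(); setcmd(p+R@[1.065*80,0,0],R)
o=bot.get_obs();print(o["t"],o["position"],o["width"]*92,np.degrees(np.arctan2(*Rn.from_quat(o["ee_rot"]).as_matrix()[[1,0],1])),cmd()[0])
d=get_image("wrist");save(d,"w3.npz");cv2.imwrite("pics/w3.png",d["img"])
```

```text
5.95 [450.4619 252.1592   4.9028] 29.842594991845523 170.51104421601326 [450.3619 252.087    4.761 ]
```

View pics/w3.png

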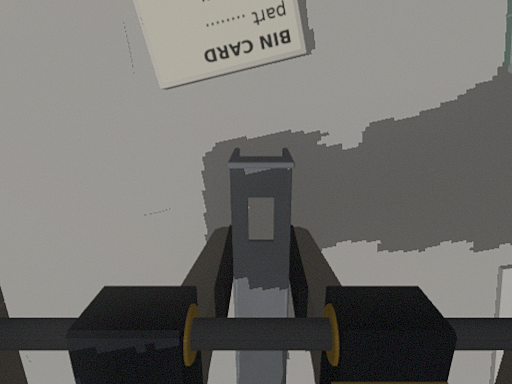

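Run:
```python
from h import *
d=load("w3.npz")
p,R=cmd()
for z,pts in((42,((234,149),(289,149),(230,164),(294,164))),(30,((232,164),(292,164)))):
    for q in pts:
        P=onz(d,q,z); print(z,q,P,"tool",R.T@(P-p))
```

```text
42 (234, 149) [388.3517 250.868   42.    ] tool [-37.239   60.961  -11.4241]
42 (289, 149) [392.2493 274.3101  42.    ] tool [-37.239   60.9809  12.3398]
42 (230, 164) [394.5533 247.8878  42.    ] tool [-37.239   54.3529 -13.3413]
42 (294, 164) [399.1532 275.5614  42.    ] tool [-37.239   54.3778  14.712 ]
30 (232, 164) [397.0662 247.1971  30.    ] tool [-25.239   51.7606 -13.6083]
30 (292, 164) [401.7656 275.4699  30.    ] tool [-25.239   51.786   15.0524]
```

Run:
```python
from h import *
d=load("w3.npz")
cv2.imwrite("pics/w3z.png",cv2.resize(d["img"][140:250,210:315],None,fx=5,fy=5,interpolation=cv2.INTER_CUBIC))
```

```text
(no output)
```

View pics/w3z.png

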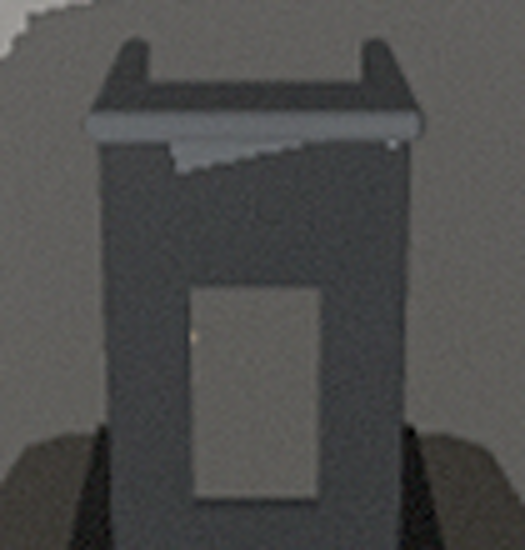

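```bash
cat >> h.py <<'E'
SEAT_T=np.array([-13.2,-89.8,0.])
POST=np.array([697.5,41.3,140.]); PSI=np.radians(9.3)
def tgt(X,Y,Z,th,post=None,psi=None):
    """TCP pose for bracket_seat at (X,Y,Z) in post_seat frame, dip th rad"""
    post=POST if post is None else post; psi=PSI if psi is None else psi
    f=np.array([np.cos(psi),np.sin(psi),0]);l=np.array([-np.sin(psi),np.cos(psi),0])
    R=toolR(psi,th); s=post+f*X+l*Y+np.array([0,0,Z]); return s-R@SEAT_T,R
E
cat > clear.py <<'E'
import numpy as np
def rectpts(a0,a1,h0,h1,n=0.5):
    a=np.arange(a0,a1+.01,n);h=np.arange(h0,h1+.01,n);A,H=np.meshgrid(a,h);return np.c_[A.ravel(),H.ravel()]
hook=np.vstack([rectpts(0,11,0,7),rectpts(6,11,-17,7),rectpts(0,11,50,57),rectpts(6,11,42,57),rectpts(-4,0,0,76,1)])
sheet=[(-29,0),(21,50),(71,110)]
def clr(X,Z,th):
    c,s=np.cos(th),np.sin(th); x=X+hook[:,0]*c-hook[:,1]*s; z=Z+hook[:,0]*s+hook[:,1]*c
    d=1e9
    for z0,z1 in sheet:
        dx=np.maximum(np.maximum(0-x,x-4),0);dz=np.maximum(np.maximum(z0-z,z-z1),0)
        q=np.hypot(dx,dz); ins=(q==0)
        if ins.any(): d=min(d,-np.minimum(np.minimum(x[ins],4-x[ins]),np.minimum(z[ins]-z0,z1-z[ins])).max()-.01)
        else: d=min(d,q.min())
    return d
if __name__=="__main__":
    for deg in(35,30,25,20,15,10,7,5,3,1.5,0):
        best=max((clr(X,Z,np.radians(deg)),X,Z) for X in np.arange(-8,3,.5) for Z in np.arange(0,20,1))
        print(deg,best,"X=-1 fixed:",[ (Z,round(clr(-1,Z,np.radians(deg)),2)) for Z in(8,10,11,12,14)])
    print("insertion at 35: seat along line")
    th=np.radians(35)
    for s in np.arange(40,-1,-4):
        r=[]
        b=max((clr(X,Z,th),X,Z) for X in [-4-s*np.sin(th)+k for k in (0,)] for Z in np.arange(-5,60,.5)); print(s,b)
E
python3 clear.py
python3 - <<'E'
from h import *
t=load("top0.npz")
print("oil top",onz(t,(293,215),100),"pen",onz(t,(330,227),6))
plan(np.array([450.36,252.1,150]),toolR(np.radians(-9.45)))
p,R=tgt(-50,0,25,np.radians(35));print(p)
plan(p,R)
E
```

```text
35 (np.float64(4.079943262096293), np.float64(0.0), np.int64(5)) X=-1 fixed: [(8, np.float64(0.96)), (10, np.float64(-0.48)), (11, np.float64(-1.19)), (12, np.float64(-1.65)), (14, np.float64(-1.96))]
30 (np.float64(4.580616858848694), np.float64(-0.5), np.int64(5)) X=-1 fixed: [(8, np.float64(1.77)), (10, np.float64(0.16)), (11, np.float64(-0.57)), (12, np.float64(-1.15)), (14, np.float64(-2.01))]
25 (np.float64(5.115465483566598), np.float64(0.5), np.int64(6)) X=-1 fixed: [(8, np.float64(2.67)), (10, np.float64(0.88)), (11, np.float64(0.06)), (12, np.float64(-0.72)), (14, np.float64(-1.94))]
20 (np.float64(4.167165303830319), np.float64(-0.5), np.int64(7)) X=-1 fixed: [(8, np.float64(3.51)), (10, np.float64(1.63)), (11, np.float64(0.7)), (12, np.float64(-0.15)), (14, np.float64(-1.64))]
15 (np.float64(2.9803226324264713), np.float64(-1.5), np.int64(9)) X=-1 fixed: [(8, np.float64(1.89)), (10, np.float64(2.34)), (11, np.float64(1.37)), (12, np.float64(0.43)), (14, np.float64(-1.19))]
10 (np.float64(2.7822003968032734), np.float64(-1.0), np.int64(10)) X=-1 fixed: [(8, np.float64(0.84
[... 1863 characters left out ...]
08368), np.float64(11.0))
4 (np.float64(1.8698433167149222), np.float64(-6.294305745404184), np.float64(57.5))
0 (np.float64(2.8882444133466323), np.float64(-4.0), np.float64(6.0))
oil top [443.0496 -52.3546 100.    ] pen [ 415.7657 -179.8619    6.    ]
T [-0.908, 0.0, 0.0] R [-0.0, 0.0, 0.0]  rows>= 2
T [-0.907, 0.0, 0.0] R [-0.0, 0.0, 0.0]  rows>= 2
end [450.3619 252.087  149.961 ]
[583.0359  22.5558 102.68  ]
T [0.148, -0.527, -0.639] R [-0.025, -0.008, -0.048]  rows>= 2
T [0.205, -0.449, -0.682] R [-0.026, -0.008, -0.048]  rows>= 2
T [0.248, -0.357, -0.721] R [-0.025, -0.008, -0.049]  rows>= 2
T [0.277, -0.258, -0.751] R [-0.025, -0.008, -0.048]  rows>= 2
end [583.0443  22.5735 102.6492]
```

Call:
{"method": "servo_tool", "body": {
  "rows": [
    {"translation": [-0.4, 0, 0], "rot": [0, 0, 0]},
    {"translation": [-0.908, 0, 0], "rot": [0, 0, 0]},
    {"translation": [-0.908, 0, 0], "rot": [0, 0, 0]}
  ]
}}

```text
t: 6.3
position: [454.0, 253.2, 82.1]
ee_rot: [-0.458, 0.537, 0.456, 0.543]
force: [1.7, 0.1, -3.5]
width: 0.325
```

Call:
{"method": "servo_tool", "body": {
  "rows": [
    {"translation": [-0.907, 0, 0], "rot": [0, 0, 0]},
    {"translation": [-0.907, 0, 0], "rot": [0, 0, 0]},
    {"translation": [-0.907, 0, 0], "rot": [0, 0, 0]}
  ]
}}

```text
t: 6.6
position: [452.1, 252.6, 152.0]
ee_rot: [-0.458, 0.538, 0.456, 0.541]
force: [0.7, -0.0, -4.5]
width: 0.32
```

Call:
{"method": "servo_tool", "body": {
  "rows": [
    {"translation": [0.148, -0.527, -0.639], "rot": [-0.025, -0.008, -0.048]},
    {"translation": [0.148, -0.527, -0.639], "rot": [-0.025, -0.008, -0.048]},
    {"translation": [0.148, -0.527, -0.639], "rot": [-0.025, -0.008, -0.048]}
  ]
}}

```text
t: 6.9
position: [480.4, 192.6, 133.4]
ee_rot: [-0.509, 0.482, 0.442, 0.559]
force: [0.5, 0.6, -5.2]
width: 0.326
```

Call:
{"method": "servo_tool", "body": {
  "rows": [
    {"translation": [0.205, -0.449, -0.682], "rot": [-0.026, -0.008, -0.048]},
    {"translation": [0.205, -0.449, -0.682], "rot": [-0.026, -0.008, -0.048]},
    {"translation": [0.205, -0.449, -0.682], "rot": [-0.026, -0.008, -0.048]}
  ]
}}

```text
t: 7.2
position: [514.5, 136.2, 122.9]
ee_rot: [-0.561, 0.416, 0.425, 0.577]
force: [0.6, -0.3, -4.2]
width: 0.322
```

Call:
{"method": "servo_tool", "body": {
  "rows": [
    {"translation": [0.248, -0.357, -0.721], "rot": [-0.025, -0.008, -0.049]},
    {"translation": [0.248, -0.357, -0.721], "rot": [-0.025, -0.008, -0.049]},
    {"translation": [0.248, -0.357, -0.721], "rot": [-0.025, -0.008, -0.049]}
  ]
}}

```text
t: 7.5
position: [548.7, 78.9, 112.1]
ee_rot: [0.608, -0.346, -0.402, -0.591]
force: [0.3, -0.3, -3.9]
width: 0.329
```

Call:
{"method": "servo_tool", "body": {
  "rows": [
    {"translation": [0.277, -0.258, -0.751], "rot": [-0.025, -0.008, -0.048]},
    {"translation": [0.277, -0.258, -0.751], "rot": [-0.025, -0.008, -0.048]},
    {"translation": [0.277, -0.258, -0.751], "rot": [-0.025, -0.008, -0.048]},
    {"translation": [0.277, -0.258, -0.751], "rot": [-0.025, -0.008, -0.048]},
    {"translation": [0.277, -0.258, -0.751], "rot": [-0.025, -0.008, -0.048]}
  ]
}}

```text
t: 8.0
position: [582.7, 24.0, 102.1]
ee_rot: [0.651, -0.274, -0.377, -0.599]
force: [0.9, 0.1, -4.2]
width: 0.32
```

Run:
```python
from h import *
from cell import bot,get_image
o=bot.get_obs();print(o["t"],o["position"],o["width"]*92,o["joint_positions"],cmd()[0])
print(Rn.from_quat(o["ee_rot"]).as_matrix()-cmd()[1])
for n in("wrist","side","top"):
    d=get_image(n);save(d,f"{n}2.npz");cv2.imwrite(f"pics/c_{n}.png",d["img"])
s=load("side2.npz")["img"];t=load("top2.npz")["img"]
cv2.imwrite("pics/c_sz.png",cv2.resize(s[110:260,230:380],None,fx=4,fy=4,interpolation=cv2.INTER_CUBIC))
cv2.imwrite("pics/c_tz.png",cv2.resize(t[90:190,225:310],None,fx=6,fy=6,interpolation=cv2.INTER_CUBIC))
```

```text
8.0 [582.6896  24.0303 102.1346] 29.480137955857266 [-0.3204 -0.0827  2.2135  0.5622  0.5275 -2.4743] [583.0443  22.5735 102.6492]
[[-0.0023 -0.0014 -0.0008]
 [ 0.0021  0.0004 -0.0001]
 [-0.0013  0.0019  0.0023]]
```

View pics/c_wrist.png

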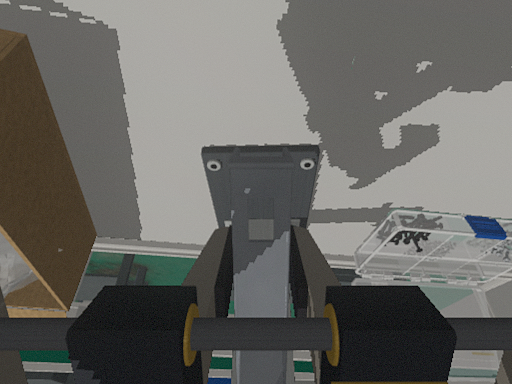

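View pics/c_sz.png

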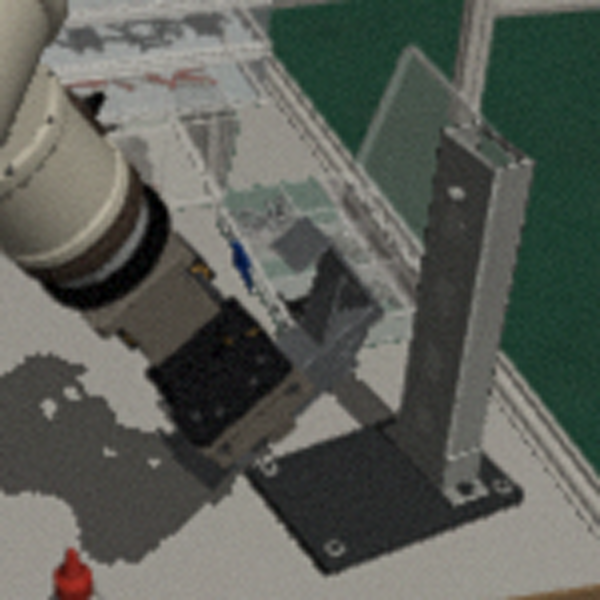

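View pics/c_tz.png

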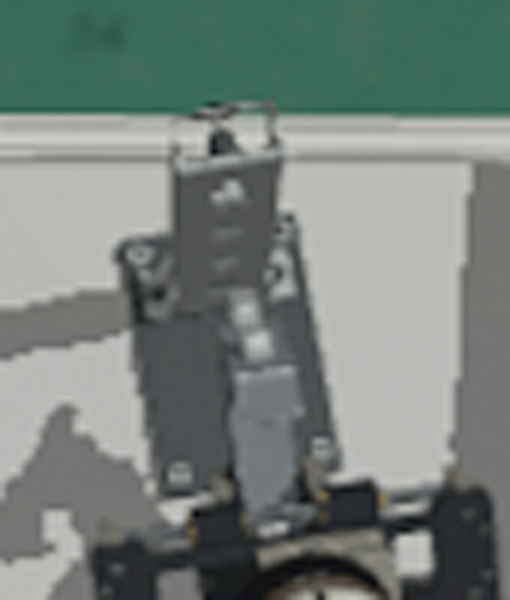

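Run:
```python
from h import *
s=load("wrist2.npz")["img"]
cv2.imwrite("pics/c_wz.png",cv2.resize(s[135:250,195:330],None,fx=5,fy=5,interpolation=cv2.INTER_CUBIC))
```

```text
(no output)
```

View pics/c_wz.png

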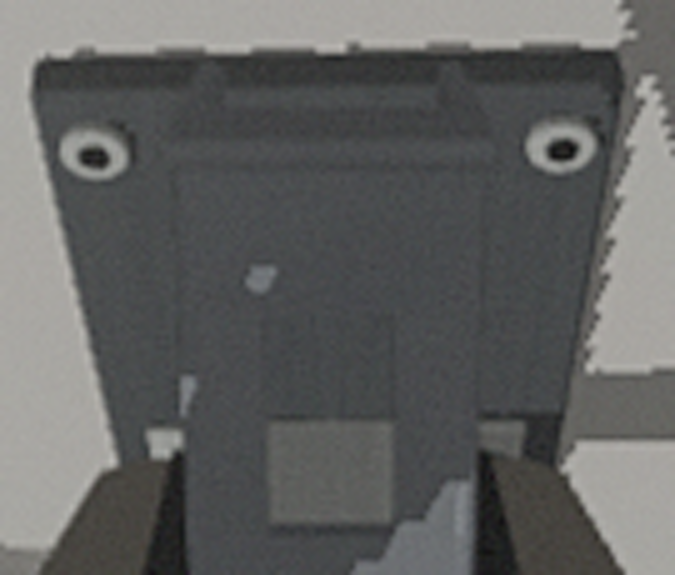

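Run:
```python
from h import *
d=load("wrist2.npz");W=lambda x,y:((x+.5)/5-.5+195,(y+.5)/5-.5+135)
g=lambda P:np.array([onz(d,W(*p),10)[:2] for p in P])
L=g(((37,95),(113,430)));Rr=g(((620,95),(568,420)));S=g(((93,155),(561,148)))
print(L,Rr,S)
ang=lambda v:np.degrees(np.arctan2(v[1],v[0]))
print("L",ang(L[1]-L[0]),"R",ang(Rr[1]-Rr[0]),"front perp",ang(L[0]-Rr[0])-90,"screws",ang(S[0]-S[1])-90)
print("widths",np.linalg.norm(L[0]-Rr[0]),np.linalg.norm(S[0]-S[1]))
M=(L[0]+Rr[0])/2; f=np.array([np.cos(PSI),np.sin(PSI)]);print("front mid",M,"face pt",M+100*f)
m=(L[1]+Rr[1])/2;print("axis by mids",ang((L[1]+Rr[1])/2-M), "post est",POST)
# arm tail lateral in the tool frame: rays intersect bracket plane z_b=42 (tool x=4.8-42)
p,R=cmd()
c=d["cam_to_world"]; Rc=R.T@c[:3,:3]; pc=R.T@(c[:3,3]-p); print("cam in tool",pc)
for q,xt in (((175,150),-37.2),((487,150),-37.2),((187,500),-25.2),((477,500),-25.2)):
    v=Rc@np.linalg.inv(d["mtx"])@np.array([*W(*q),1]); print(q,pc+v*(xt-pc[0])/v[0])
```

```text
[[610.5039 -20.8887]
 [712.6921  -2.7611]] [[594.7445  75.3911]
 [692.6958  94.9031]] [[623.8537 -10.9997]
 [608.911   69.2526]]
L 10.059310607591591 R 11.26591933828161 front perp -170.70406754471247 screws -169.45250129271693
widths 97.56102452275525 81.63160182761325
front mid [602.6242  27.2512] face pt [701.3098  43.4116]
axis by mids 10.651038262325027 post est [697.5  41.3 140. ]
cam in tool [-170.5243   82.8209    1.3901]
(175, 150) [-37.2     54.1686 -12.0326]
(487, 150) [-37.2     54.1803  15.2432]
(187, 500) [-25.2     15.1639 -13.0556]
(477, 500) [-25.2     15.1654  16.5627]
```

Run:
```python
from h import *
from cell import bot,get_image
o=bot.get_obs();print(o["t"],o["position"],cmd()[0])
print(Rn.from_quat(o["ee_rot"]).as_matrix()-cmd()[1])
p,R=cmd()
for a in((-37.2,54.17,1.6),(-25.2,15.16,1.75)):
    P=p+R@np.array(a); print(P, -np.sin(np.radians(9.6))*P[0]+np.cos(np.radians(9.6))*P[1])
s=p+R@SEAT_T;print("seat cmd",s,-np.sin(np.radians(9.6))*s[0]+np.cos(np.radians(9.6))*s[1])
t=load("top2.npz")["img"]
cv2.imwrite("pics/c_tz2.png",cv2.resize(t[105:175,240:290],None,fx=11,fy=8.5,interpolation=cv2.INTER_CUBIC))
s=load("side2.npz")["img"]
cv2.imwrite("pics/c_sz2.png",cv2.resize(s[135:240,295:370],None,fx=8*.7,fy=8*.7,interpolation=cv2.INTER_CUBIC))
```

```text
8.15 [583.1346  24.0465 102.9337] [583.0443  22.5735 102.6492]
[[-0.0005  0.     -0.0019]
 [ 0.0016 -0.0012 -0.0003]
 [-0.0002  0.0003  0.0006]]
[517.9386  13.5411 101.9813] -73.0244746736336
[556.2306  19.9513 114.5686] -73.08999758990659
seat cmd [648.107   33.1806 165.0401] -75.36805594447122
```

View pics/c_tz2.png

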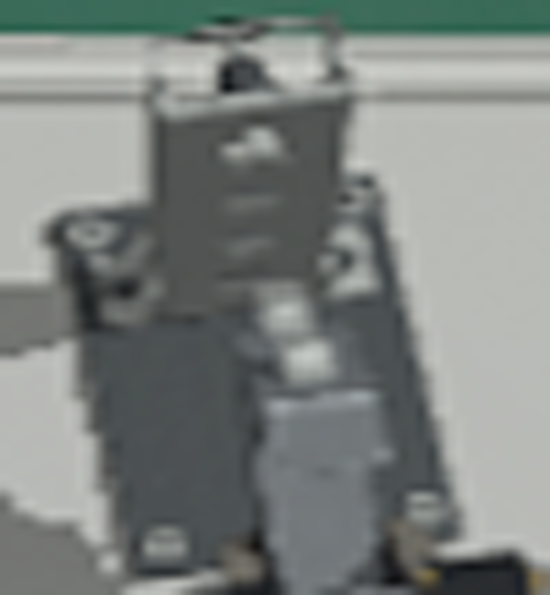

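View pics/c_sz2.png

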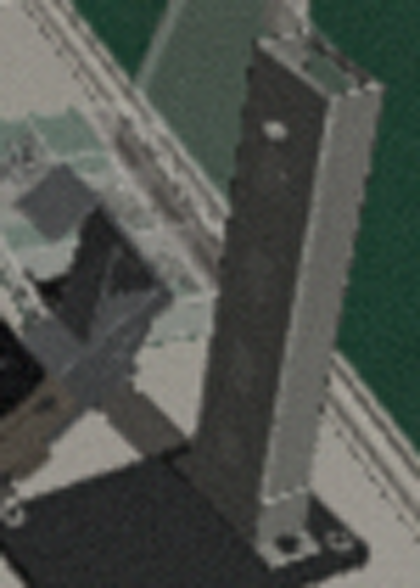

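Run:
```python
from h import *
t=load("top2.npz"); 
W4=lambda x,y:((x+.5)/7-.5+230,(y+.5)/7-.5+95)
W=lambda x,y:((x+.5)/11-.5+240,(y+.5)/8.5-.5+105)
psi=np.radians(9.65)
def pf(P): P=P[:2]; return [round(P[0]*np.cos(psi)+P[1]*np.sin(psi),2),round(-P[0]*np.sin(psi)+P[1]*np.cos(psi),2)]
for n,q,z in(("s1",(230,237),190),("s2",(228,272),140),("s3",(225,305),90)): P=onz(t,W4(*q),z);print(n,P,pf(P))
for n,q,z in(("s1",(250,203),190),("s2",(250,245),140),("s3",(247,287),90),("low",(287,312),174),("up",(308,358),214),("topL",(152,105),250),("topR",(350,97),250)): P=onz(t,W(*q),z);print(n,P,pf(P))
# auto: vertical-profile centroid of slot brightness
g=cv2.cvtColor(t["img"],cv2.COLOR_BGR2GRAY).astype(int)
print(g[118:140,254:274])
```

```text
s1 [684.9375  42.7032 190.    ] [np.float64(682.4), np.float64(-72.72)]
s2 [685.3945  42.535  140.    ] [np.float64(682.83), np.float64(-72.96)]
s3 [685.5942  42.8783  90.    ] [np.float64(683.08), np.float64(-72.65)]
s1 [684.8967  43.1557 190.    ] [np.float64(682.44), np.float64(-72.26)]
s2 [685.5415  42.1435 140.    ] [np.float64(682.91), np.float64(-73.37)]
s3 [685.0146  41.9813  90.    ] [np.float64(682.36), np.float64(-73.44)]
low [651.1319  32.8598 174.    ] [np.float64(647.43), np.float64(-76.75)]
up [623.7199  28.5151 214.    ] [np.float64(619.67), np.float64(-76.44)]
topL [698.5769  69.1243 250.    ] [np.float64(700.28), np.float64(-48.96)]
topR [701.61    19.2219 250.    ] [np.float64(694.9), np.float64(-98.66)]
[[108 143 142 131 119 106 101  94  83  77  79  80  81  82  83  83  80  97
  165 190]
 [ 76  93  95  84  80  81  81  80  79  79  80  80  82  84  83  83  79 114
  169 188]
 [ 73  80  82  83  83  84  81  79 117 156 135  85  82  84  84  83  78 134
  178 187]
 [ 73  82  84  84  84  83  80  89 129 167 162 113  81  84  84  83  78 139
  180 187]
 [ 73  82  84  84  84  81 1
[... 803 characters left out ...]
 100 130
  117  79]
 [ 80  83  83  83  83  82  81  79  82  86  86  82  82  83  82  79 135 169
  149  98]
 [ 79  83  83  83  83  86  89  97 103 105  97  85  82  82  81  92 138 160
  162 129]
 [ 73  82  83  83  83  83  91 104 102  91  88  83  83  83  82  85  98 105
  141 130]
 [ 74  83  83  83  83  82  84  90  87  82  83  82  83  82  81 126 119  67
  126 125]
 [ 83  82  82  83  83  84  83  82  78  74  79  82  82  82  81 121 111  91
  149 142]
 [ 91  81  82  83  84  80  71  73  76  80  82  86  85  81  81  91 112 144
  168 153]
 [105  81  83  84  84  87  95  98  98 111 120 123 124 104  80  80 137 170
  173 159]
 [105  81  83  84  84  87  91  91  88 115 132 131 132 114  85  95 130 135
  121 110]]
```

Run:
```python
from h import *
psi=np.radians(9.65);f=np.array([np.cos(psi),np.sin(psi),0])
for nm in("top2","side2"):
    t=load(nm+".npz")
    for n,z in(("top",250),("catch",222),("s1lo",190),("s1hi",211),("s2lo",140),("s2hi",161),("s3lo",90),("s4lo",40),("base",10)):
        P=np.array([697.5,41.3,z]); 
        q=proj(t,P);q2=proj(t,P+4*f);q3=proj(t,P-8.5*f)
        if nm=="top2": print(n,q,q2,q3,"zoom",[(u[0]-240+.5)*11-.5 for u in(q,)],[(u[1]-105+.5)*8.5-.5 for u in(q,q2,q3)])
        else: print(n,q,q3)
```

```text
top [263.3978 117.3443] [263.1605 115.9792] [263.9026 120.2498] zoom [np.float64(262.3752676739471)] [np.float64(108.67650556491023), np.float64(97.07335453147442), np.float64(133.37314266635389)]
catch [263.1721 120.6603] [262.9403 119.3242] [263.6654 123.504 ] zoom [np.float64(259.89329203789373)] [np.float64(136.8625285970969), np.float64(125.50589377094077), np.float64(161.0335902045848)]
s1lo [262.9264 124.272 ] [262.7005 122.9676] [263.407  127.0481] zoom [np.float64(257.19000038697567)] [np.float64(167.5618794000191), np.float64(156.47449535924318), np.float64(191.15894144452832)]
s1hi [263.0862 121.9226] [262.8565 120.5976] [263.5751 124.7426] zoom [np.float64(258.94850137575656)] [np.float64(147.5918407534099), np.float64(136.32921886365347), np.float64(171.5624763490357)]
s2lo [262.5661 129.5666] [262.3489 128.3088] [263.0283 132.2434] zoom [np.float64(253.2270722861158)] [np.float64(212.56602090052064), np.float64(201.87476782507716), np.float64(235.31868260996708)]
s2hi [262.714  127.3922] [262.4933 126.1153] [263.1838 130.1099] zoom [np.float64(254.85454942877936)] [np.f
[... 386 characters left out ...]
62)] [np.float64(293.11451409738766), np.float64(283.1364693547361), np.float64(314.34714774279)]
base [261.7451 141.6322] [261.5477 140.4813] [262.1653 144.081 ] zoom [np.float64(244.1961872964747)] [np.float64(315.12332590446454), np.float64(305.34109615670405), np.float64(335.9386862326878)]
top [346.4678 147.6337] [343.2696 148.4781]
catch [344.7196 158.3736] [341.5813 159.2368]
s1lo [342.8073 170.1213] [339.7348 171.0032]
s1hi [344.0522 162.4735] [340.9368 163.3433]
s2lo [339.9885 187.4381] [337.0135 188.3442]
s2hi [341.1484 180.3128] [338.1331 181.2094]
s3lo [337.3578 203.5994] [334.4743 204.5246]
s4lo [334.897  218.7171] [332.0995 219.657 ]
base [333.4953 227.328 ] [330.7471 228.2751]
```

Run:
```python
from h import *
t=load("top2.npz");psi=np.radians(9.65)
g=cv2.cvtColor(t["img"],cv2.COLOR_BGR2GRAY).astype(int)
print(g[136:156,260:280])
```

```text
[[ 83  82  78  74  79  82  82  82  81 121 111  91 149 142  83  83 161 189
  186 186]
 [ 71  73  76  80  82  86  85  81  81  91 112 144 168 153 101  73 159 190
  186 186]
 [ 95  98  98 111 120 123 124 104  80  80 137 170 173 159 112  72 140 182
  187 186]
 [ 91  91  88 115 132 131 132 114  85  95 130 135 121 110  91  74 119 172
  188 186]
 [ 84  82  80 105 133 146 154 138  97  86  95  89  75  74  78  76 116 171
  188 187]
 [ 74  69  73 102 147 183 184 153 108  77  79  80  80  79  80  77  93 162
  189 186]
 [ 77  76  75 112 151 170 169 151 113  79  84  83  80  79  79  78  75 158
  189 186]
 [ 81  79  77  96 141 159 158 152 122  93  95  89  80  79  80  79  75 139
  180 187]
 [ 77  86  95  94 117 130 132 134 124 106  99  99  88  79  80  79  75 115
  170 187]
 [ 76  89 101 101 101 125 133 149 167 150 113  96  87  79  80  80  76 114
  170 188]
 [ 79  80  94 103 100 123 170 189 194 175 122  97  89  79  80  80  77 105
  167 189]
 [ 81  72  73  80  77 110 169 188 188 170 123  99  94  84  80  79  78  82
  161 190]
 [ 80  74  68  67  63  99 150 167 166 161 132  99  98  87  78  79  79  75
  138 180]
 [ 81  73  71  87  80  84 132 146 140 135 117  99 101  98  87  79  80  77
  115 170]
 [ 81  71  65  89  99  94 109 113 109 105  99  97  99  93  80  79  79  77
  114 170]
 [ 81  70  65  87  98  96  94  92 105 131 133 140 157 145 105  78  80  78
  103 166]
 [ 82  73  71  88 130 155 145 133 136 141 141 139 141 133 100  73  79  79
   87 161]
 [ 81  75  75  80 124 148 136 127 127 125 124 121 118 117 102  79  79  80
   77 159]
 [ 81  74  73  70 103 125 120 118 118 117 117 117 117 119 104  82  80  81
   77 126]
 [ 81  77  69  61 105 126 119 118 117 118 118 117 118 119 107  87  80  80
   77 112]]
```

Run:
```python
from h import *
t=load("top2.npz")
for deg in(9.3,9.65,10):
    psi=np.radians(deg)
    lat=lambda P:-P[0]*np.sin(psi)+P[1]*np.cos(psi); lon=lambda P:P[0]*np.cos(psi)+P[1]*np.sin(psi)
    for n,q,z in(("low",(265.53,141.3),175.4),("up",(267.6,146.5),216.3),("s2",(262.3,128.6),140),("s3",(262.,133.5),90),("s4",(261.7,138.4),40)):
        P=onz(t,q,z);print(deg,n,P,round(lat(P),2),round(lon(P),2))
```

```text
9.3 low [650.616   33.2088 175.4   ] -72.37 647.43
9.3 up [623.5959  28.4353 216.3   ] -72.71 619.99
9.3 s2 [700.5282  42.1152 140.    ] -71.65 698.13
9.3 s3 [700.6702  42.0394  90.    ] -71.74 698.25
9.3 s4 [699.6569  42.0275  40.    ] -71.59 697.25
9.65 low [650.616   33.2088 175.4   ] -76.32 646.98
9.65 up [623.5959  28.4353 216.3   ] -76.5 619.54
9.65 s2 [700.5282  42.1152 140.    ] -75.91 697.68
9.65 s3 [700.6702  42.0394  90.    ] -76.01 697.8
9.65 s4 [699.6569  42.0275  40.    ] -75.85 696.8
10 low [650.616   33.2088 175.4   ] -80.27 646.5
10 up [623.5959  28.4353 216.3   ] -80.28 619.06
10 s2 [700.5282  42.1152 140.    ] -80.17 697.2
10 s3 [700.6702  42.0394  90.    ] -80.27 697.33
10 s4 [699.6569  42.0275  40.    ] -80.11 696.33
```

```bash
sed -i 's/^POST=.*/POST=np.array([697.8,42.05,140.]); PSI=np.radians(9.6)/' h.py
python3 - <<'E'
from clear import *
for deg in(32,35,38,41,45):
    th=np.radians(deg); print(deg,end=": ")
    for X in np.arange(-20,1,2.):
        c,Z=max((clr(X,Z,th),Z) for Z in np.arange(0,22,.5)); print(f"({X:.0f},{Z:.1f},{c:.2f})",end=" ")
    print()
E
```

```text
32: (-20,17.0,8.02) (-18,16.5,6.53) (-16,16.0,5.13) (-14,15.5,3.80) (-12,14.0,2.76) (-10,13.0,1.72) (-8,10.5,1.36) (-6,7.5,1.50) (-4,6.5,2.67) (-2,5.5,3.73) (0,5.0,4.25) 
35: (-20,16.5,7.97) (-18,16.0,6.45) (-16,15.5,5.19) (-14,14.5,4.02) (-12,13.5,3.02) (-10,12.5,2.08) (-8,10.0,1.86) (-6,7.0,1.82) (-4,6.0,2.89) (-2,5.0,3.95) (0,5.0,4.08) 
38: (-20,16.0,7.84) (-18,15.5,6.44) (-16,15.0,5.30) (-14,14.0,4.30) (-12,13.0,3.30) (-10,12.0,2.42) (-8,9.5,2.39) (-6,7.0,2.37) (-4,5.5,3.09) (-2,4.5,4.05) (0,5.0,3.73) 
41: (-20,15.5,7.70) (-18,15.0,6.52) (-16,14.5,5.34) (-14,13.5,4.49) (-12,12.5,3.61) (-10,11.5,2.78) (-8,9.0,2.85) (-6,6.5,2.72) (-4,5.0,3.24) (-2,4.0,4.10) (0,5.0,3.50) 
45: (-20,14.5,7.69) (-18,14.0,6.46) (-16,13.5,5.62) (-14,12.5,4.72) (-12,12.0,3.85) (-10,10.5,3.50) (-8,8.5,3.50) (-6,6.5,3.50) (-4,4.5,3.53) (-2,4.0,4.26) (0,5.0,3.27)
```

Run:
```python
from h import *
p,R=tgt(-20,0,15.7,np.radians(40));print(p)
plan(p,R)
```

```text
[618.6186  28.6575  87.8659]
T [0.41, -0.263, 0.003] R [-0.001, -0.001, -0.027]  rows>= 1
end [618.5949  28.6438  87.888 ]
```

Call:
{"method": "servo_tool", "body": {
  "rows": [
    {"translation": [0.2, -0.13, 0.001], "rot": [0, 0, -0.013]},
    {"translation": [0.41, -0.263, 0.003], "rot": [-0.001, -0.001, -0.027]},
    {"translation": [0.41, -0.263, 0.003], "rot": [-0.001, -0.001, -0.027]},
    {"translation": [0.41, -0.263, 0.003], "rot": [-0.001, -0.001, -0.027]},
    {"translation": [0.41, -0.263, 0.003], "rot": [-0.001, -0.001, -0.027]}
  ]
}}

```text
t: 8.65
position: [618.7, 29.1, 88.6]
ee_rot: [0.663, -0.244, -0.352, -0.614]
force: [1.0, -0.7, -4.1]
width: 0.322
```

Run:
```python
from h import *
from cell import bot,get_image
for n in("wrist","side","top"):
    d=get_image(n);save(d,f"{n}3.npz");cv2.imwrite(f"pics/d_{n}.png",d["img"])
o=bot.get_obs();print(o["t"],o["position"],o["force"],o["joint_positions"],cmd()[0])
print(Rn.from_quat(o["ee_rot"]).as_matrix()-cmd()[1])
s=load("side3.npz")["img"];t=load("top3.npz")["img"];w=load("wrist3.npz")["img"]
cv2.imwrite("pics/d_z.png",np.hstack([cv2.resize(s[130:210,300:370],(420,480),interpolation=cv2.INTER_CUBIC),cv2.resize(t[110:160,240:280],(380,480),interpolation=cv2.INTER_CUBIC)]))
cv2.imwrite("pics/d_wz.png",cv2.resize(w[135:250,195:330],None,fx=5,fy=5,interpolation=cv2.INTER_CUBIC))
```

```text
8.8 [618.8007  28.6467  88.6845] [ 0.9373 -0.2837 -4.3473] [-0.3074  0.0237  2.1866  0.8201  0.4134 -2.7214] [618.5949  28.6438  87.888 ]
[[ 0.0007  0.0006 -0.0002]
 [-0.0002 -0.0004 -0.    ]
 [ 0.0005 -0.0006 -0.0006]]
```

View pics/d_z.png

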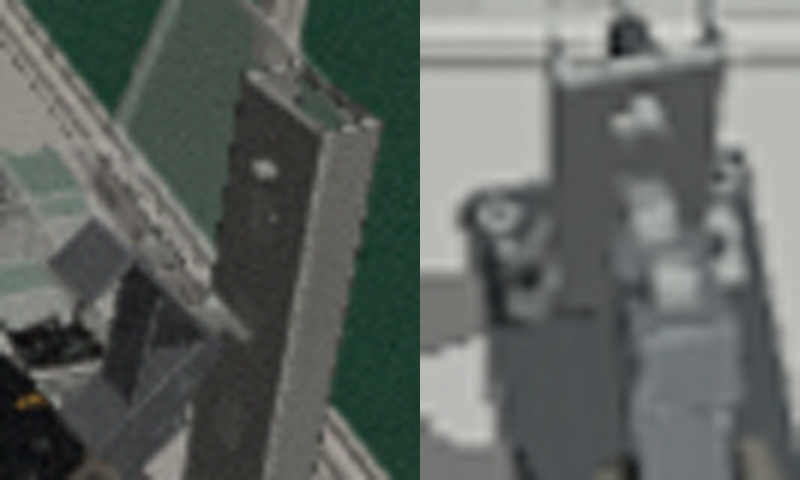

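View pics/d_wz.png

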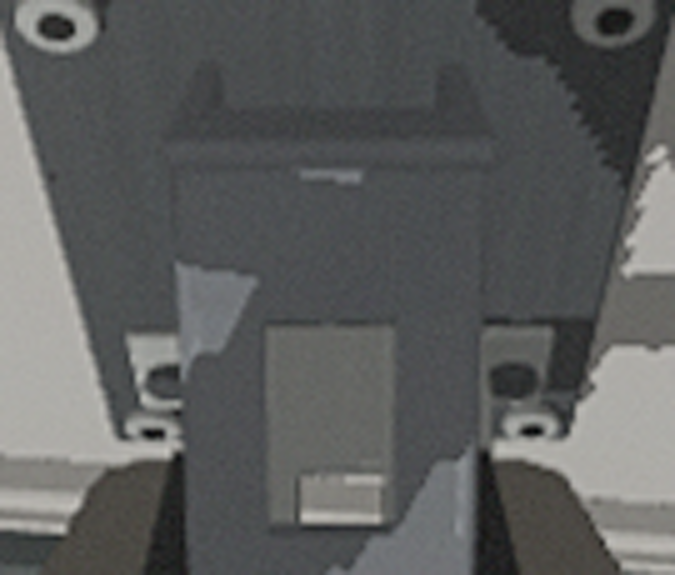

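Run:
```python
from h import *
d=load("wrist3.npz");W=lambda x,y:((x+.5)/5-.5+195,(y+.5)/5-.5+135)
g=lambda P,z=11:np.array([onz(d,W(*p),z)[:2] for p in P])
S=g(((57,25),(613,18),(152,430),(529,428)));print(S)
F=S[:2].mean(0);B=S[2:].mean(0);ang=lambda v:np.degrees(np.arctan2(v[1],v[0]))
print("axis",ang(B-F),"left",ang(S[2]-S[0]),"right",ang(S[3]-S[1]),"front",ang(S[1]-S[0])-90,"rear",ang(S[3]-S[2])-90,"w",np.linalg.norm(S[0]-S[1]),np.linalg.norm(S[2]-S[3]),np.linalg.norm(B-F))
p,R=cmd();c=d["cam_to_world"];A=[]
for q,xt in (((170,150),-37.2),((490,150),-37.2),((187,500),-25.2),((475,500),-25.2)):
    Rc=R.T@c[:3,:3];pc=R.T@(c[:3,3]-p)
    v=Rc@np.linalg.inv(d["mtx"])@np.array([*W(*q),1]); P=pc+v*(xt-pc[0])/v[0]; A.append(P);print("tool",P)
print("cam tool",pc)
for a0 in(ang(B-F),9.6):
    psi=np.radians(a0);lat=lambda P:-P[0]*np.sin(psi)+P[1]*np.cos(psi)
    print(a0,"foot lat",lat(F),lat(B),"arm",[lat(p+R@((A[i]+A[i+1])/2)) for i in(0,2)], "lon F,B",F@[np.cos(psi),np.sin(psi)],B@[np.cos(psi),np.sin(psi)])
# top camera hooks
t=load("top3.npz");gr=cv2.cvtColor(t["img"],cv2.COLOR_BGR2GRAY).astype(int);print(gr[126:144,258:276])
```

```text
[[622.8833 -10.7637]
 [607.7648  68.9984]
 [748.6146  12.155 ]
 [734.0193  91.9303]]
axis 10.312555421520264 left 10.330642211811316 right 10.29454151221975 front 10.73280470472794 rear 10.367928083269618 w 81.1822921601188 81.09945810527354 128.0615668311315
tool [-37.2     53.0723 -13.6413]
tool [-37.2     53.1434  14.4689]
tool [-25.2     13.8201 -14.1933]
tool [-25.2     13.8987  15.3712]
cam tool [-171.0942   82.2355    0.5089]
10.312555421520264 foot lat -81.50698465510854 -81.50698465510852 arm [np.float64(-81.27362899372505), np.float64(-81.62360962065682)] lon F,B 610.5965656295778 738.6581324607092
9.6 foot lat -73.90723088259678 -72.31464217351723 arm [np.float64(-74.43818872425626), np.float64(-74.31805694655063)] lon F,B 611.5629777295793 739.6146413675348
[[ 83  83  83  81  82  82  82  83  83  83  83  82  81 109 102  76 159 190]
 [ 83  83  81  81  79  82  84  84  82  83  84  83  89 107 141 122 135 180]
 [ 83  83  90  99  99  95  99  92  81  82  84  82  84  72 123 120 109 169]
 [ 83  82  90 102 122 131 131 119  93  81  83  81  99 128 139 108 110 170]
 [ 84  83  84 100 12
[... 330 characters left out ...]
102 105 141 130  71 111]
 [ 83  83  95 104 112 125 126 122 114 105 105 104  87  69 126 124  71 102]
 [ 83  77  93 107 107 108 115 125 129 130 118 104  85  94 150 142  83  83]
 [ 84  74  94 109 107 102 121 146 149 141 124 105 115 145 169 153 100  73]
 [ 84  81  89 103 109  92 127 169 175 169 158 126 108 150 175 159 112  72]
 [ 85  82  78  80  83  73 113 165 171 170 162 122 101 120 126 110  91  74]
 [ 84  84  76  68  68  64  99 147 158 159 148 117 103 100  84  75  78  75]
 [ 85  82  71  76  94  83  95 135 144 139 135 119 105 103  89  78  79  77]
 [ 72  81  71  69  96 102 102 114 116 112 114 108 104 106 101  87  79  79]
 [ 77  81  69  57  96 111 105 103 102 102 104 102 104 115 116  97  79  79]]
```

Run:
```python
from h import *
t=load("top3.npz")
for deg in(9.6,10):
    psi=np.radians(deg)
    lat=lambda P:-P[0]*np.sin(psi)+P[1]*np.cos(psi); lon=lambda P:P[0]*np.cos(psi)+P[1]*np.sin(psi)
    for n,q,z in(("low",(264.17,132.5),166.2),("up",(266.9,138.5),155.7+5.1+57*.766),("s2",(262.3,128.6),140),("s3",(262.,133.5),90),("s4",(261.7,138.4),40)):
        P=onz(t,q,z);print(deg,n,P,round(lat(P),2),round(lon(P),2))
p,R=cmd();print("cmd seat lat/lon",lat(p+R@SEAT_T),lon(p+R@SEAT_T))
```

```text
9.6 low [680.1501  37.0464 166.2   ] -76.9 676.8
9.6 up [650.4596  30.0975 204.462 ] -78.8 646.37
9.6 s2 [700.5282  42.1152 140.    ] -75.3 697.74
9.6 s3 [700.6702  42.0394  90.    ] -75.4 697.87
9.6 s4 [699.6569  42.0275  40.    ] -75.24 696.87
10 low [680.1501  37.0464 166.2   ] -81.62 676.25
10 up [650.4596  30.0975 204.462 ] -83.31 645.8
10 s2 [700.5282  42.1152 140.    ] -80.17 697.2
10 s3 [700.6702  42.0394  90.    ] -80.27 697.33
10 s4 [699.6569  42.0275  40.    ] -80.11 696.33
cmd seat lat/lon -79.77001435163672 674.566829220934
```

```bash
sed -i 's/^POST=.*/POST=np.array([697.6,43.23,140.]); PSI=np.radians(9.9)/' h.py
cat > chk.py <<'E'
from h import *
from cell import bot
def chk():
    o=bot.get_obs();p,R=cmd();Rm=Rn.from_quat(o["ee_rot"]).as_matrix();pm=np.array(o["position"])
    s=pm+Rm@SEAT_T-POST;f=np.array([np.cos(PSI),np.sin(PSI),0]);l=np.array([-np.sin(PSI),np.cos(PSI),0])
    b=-Rm[:,1]
    print("t %.2f"%o["t"],"seat X,Y,Z meas",round(s@f,2),round(s@l,2),round(s[2],2),"dip",round(np.degrees(np.arcsin(b[2])),2),"yaw",round(np.degrees(np.arctan2(b[1],b[0])),2),"F",np.round([o["force"]@f,o["force"]@l,o["force"][2]],1),"M",np.round(o["wrist_torque"],2),"w",round(o["width"]*92,1),"p-cmd",np.round(pm-p,2),"j5,6",np.round(o["joint_positions"][3:],2))
if __name__=="__main__": chk()
E
python3 - <<'E'
from chk import *
chk()
plan(*tgt(-20,0,15.7,np.radians(40)))
E
```

```text
t 8.80 seat X,Y,Z meas -19.79 -1.22 16.49 dip 39.97 yaw 9.53 F [ 0.9 -0.4 -4.3] M [-0.1   0.74  0.01] w 30.0 p-cmd [0.21 0.   0.8 ] j5,6 [ 0.82  0.41 -2.72]
T [0.0, -0.0, 0.01] R [-0.002, -0.001, -0.0]  rows>= 1
end [618.4622  29.4327  87.8889]
```

Call:
{"method": "servo_tool", "body": {
  "rows": [
    {"translation": [0, 0, 0.01], "rot": [-0.002, -0.001, 0]},
    {"translation": [0, 0, 0.01], "rot": [-0.002, -0.001, 0]},
    {"translation": [0, 0, 0.01], "rot": [-0.002, -0.001, 0]}
  ]
}}

```text
t: 9.1
position: [618.5, 29.3, 88.0]
ee_rot: [0.664, -0.243, -0.353, -0.612]
force: [0.1, 0.8, -3.9]
width: 0.322
```

Run:
```python
from chk import *
from cell import get_image
chk()
d=get_image("top");save(d,"top4.npz");w=get_image("wrist");save(w,"wrist4.npz");chk()
g=cv2.cvtColor(d["img"],cv2.COLOR_BGR2GRAY).astype(int);print(g[128:136,258:272])
cv2.imwrite("pics/e_wz.png",cv2.resize(w["img"][135:250,195:330],None,fx=5,fy=5,interpolation=cv2.INTER_CUBIC))
```

```text
t 9.10 seat X,Y,Z meas -19.93 -0.02 15.81 dip 39.93 yaw 9.96 F [ 0.2  0.7 -3.9] M [-0.11  0.72  0.01] w 29.6 p-cmd [ 0.03 -0.1   0.16] j5,6 [ 0.82  0.42 -2.73]
t 9.20 seat X,Y,Z meas -19.96 0.02 15.65 dip 39.92 yaw 9.95 F [ 1.2 -0.1 -4.1] M [-0.13  0.73 -0.04] w 30.1 p-cmd [-0.02 -0.06  0.01] j5,6 [ 0.82  0.42 -2.73]
[[ 83  82  89  98  99  98  97  89  81  83  83  83  84  73]
 [ 83  82  90 115 130 131 131 110  80  82  83  82  99 129]
 [ 83  82  83 111 134 138 139 124  93  82  82  82  87 104]
 [ 83  83  81 100 128 137 138 128  98  80  83  81 101 130]
 [ 83  82  79  90 152 169 164 159 119  79  80  80 135 169]
 [ 83  85  88  92 149 171 173 169 126  77  82  93 138 160]
 [ 82  83  88  98 138 160 161 160 132  97 100  95  97 105]
 [ 82 108 114 103 120 135 132 126 113 103 103 138 126  68]]
```

View pics/e_wz.png

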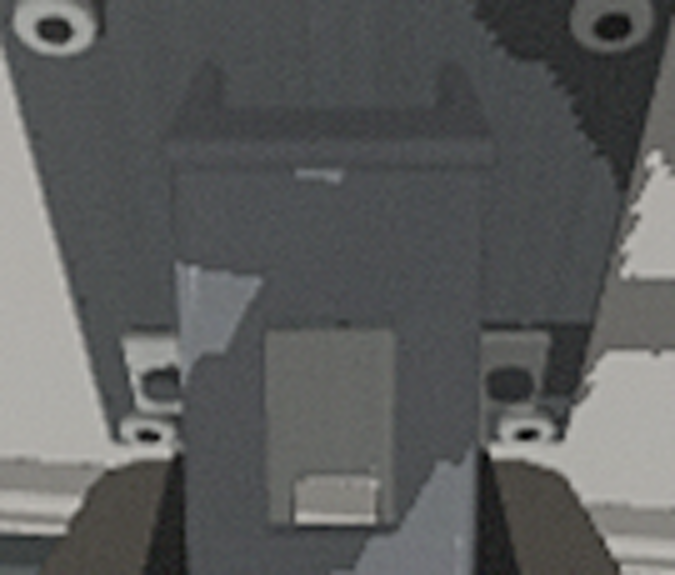

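Run:
```python
from chk import *
plan(*tgt(-14,0.5,13.6,np.radians(40)))
plan(*tgt(-10,0.5,11.7,np.radians(40)))
```

```text
T [0.069, -0.041, 0.006] R [0.0, 0.0, -0.0]  rows>= 1
end [624.3465  30.9501  85.7603]
T [0.05, -0.023, 0.0] R [0.0, 0.0, -0.0]  rows>= 1
end [628.2651  31.6359  83.8734]
```

Call:
{"method": "servo_tool", "body": {
  "rows": [
    {"translation": [0.035, -0.02, 0.006], "rot": [0, 0, 0]},
    {"translation": [0.069, -0.041, 0.006], "rot": [0, 0, 0]},
    {"translation": [0.069, -0.041, 0.006], "rot": [0, 0, 0]}
  ]
}}

```text
t: 9.5
position: [624.7, 31.0, 85.7]
ee_rot: [0.664, -0.243, -0.354, -0.612]
force: [-0.1, -0.5, -5.1]
width: 0.324
```

Call:
{"method": "servo_tool", "body": {
  "rows": [
    {"translation": [0.025, -0.012, 0], "rot": [0, 0, 0]},
    {"translation": [0.05, -0.023, 0], "rot": [0, 0, 0]},
    {"translation": [0.05, -0.023, 0], "rot": [0, 0, 0]},
    {"translation": [0.05, -0.023, 0], "rot": [0, 0, 0]}
  ]
}}

```text
t: 9.9
position: [628.3, 31.7, 83.8]
ee_rot: [0.664, -0.243, -0.354, -0.612]
force: [-0.7, 0.7, -4.0]
width: 0.324
```

Run:
```python
from chk import *
from cell import get_image
chk()
d=get_image("top");save(d,"top5.npz");w=get_image("side");save(w,"side5.npz");chk()
cv2.imwrite("pics/f.png",np.hstack([cv2.resize(w["img"][130:210,300:370],(420,480),interpolation=cv2.INTER_CUBIC),cv2.resize(d["img"][110:160,240:280],(380,480),interpolation=cv2.INTER_CUBIC)]))
```

```text
t 9.90 seat X,Y,Z meas -9.89 0.61 11.51 dip 39.91 yaw 9.96 F [-0.5  0.8 -4. ] M [-0.11  0.78 -0.04] w 29.8 p-cmd [-0.01  0.04 -0.11] j5,6 [ 0.83  0.4  -2.73]
t 10.00 seat X,Y,Z meas -9.92 0.57 11.62 dip 39.92 yaw 9.95 F [ 0.3 -1.  -3.7] M [-0.11  0.75  0.08] w 29.7 p-cmd [-0.02  0.01 -0.01] j5,6 [ 0.83  0.4  -2.73]
```

View pics/f.png

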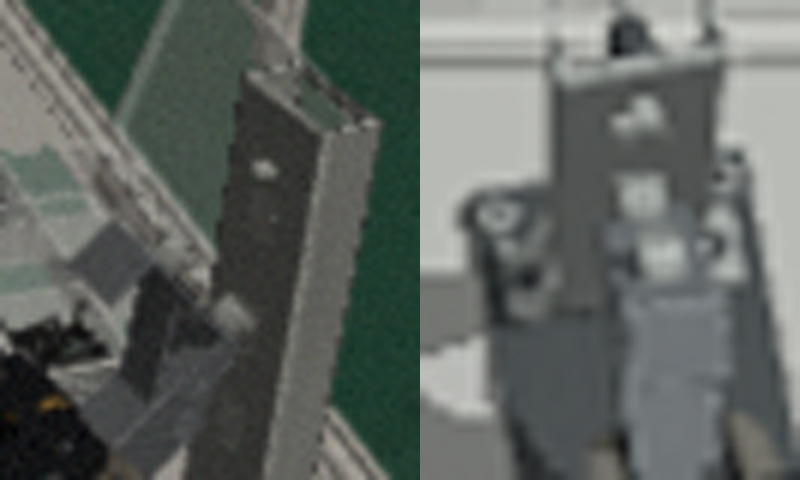

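Run:
```python
from chk import *
for a in((-8,9.3),(-6,6.8),(-4,5.3),(-2.5,4.6)): plan(*tgt(a[0],0.5,a[1],np.radians(40)))
```

```text
T [0.039, 0.0, 0.0] R [0.0, 0.0, -0.0]  rows>= 1
end [630.2375  31.9804  81.4806]
T [0.04, 0.001, 0.0] R [0.0, 0.0, -0.0]  rows>= 1
end [632.2     32.3232  78.9752]
T [0.03, -0.007, -0.0] R [0.0, 0.0, -0.0]  rows>= 1
end [634.1402  32.6626  77.4939]
T [0.019, -0.009, -0.0] R [0.0, 0.0, -0.0]  rows>= 1
end [635.6449  32.9259  76.7903]
```

Call:
{"method": "servo_tool", "body": {
  "rows": [
    {"translation": [0.039, 0, 0], "rot": [0, 0, 0]},
    {"translation": [0.039, 0, 0], "rot": [0, 0, 0]},
    {"translation": [0.039, 0, 0], "rot": [0, 0, 0]}
  ]
}}

```text
t: 10.3
position: [630.2, 32.0, 81.3]
ee_rot: [0.664, -0.243, -0.354, -0.612]
force: [0.5, 0.2, -4.8]
width: 0.32
```

Call:
{"method": "servo_tool", "body": {
  "rows": [
    {"translation": [0.04, 0.001, 0], "rot": [0, 0, 0]},
    {"translation": [0.04, 0.001, 0], "rot": [0, 0, 0]},
    {"translation": [0.04, 0.001, 0], "rot": [0, 0, 0]}
  ]
}}

```text
t: 10.6
position: [632.2, 32.4, 78.8]
ee_rot: [0.664, -0.243, -0.354, -0.612]
force: [-0.2, 0.5, -4.4]
width: 0.325
```

Call:
{"method": "servo_tool", "body": {
  "rows": [
    {"translation": [0.03, -0.007, 0], "rot": [0, 0, 0]},
    {"translation": [0.03, -0.007, 0], "rot": [0, 0, 0]},
    {"translation": [0.03, -0.007, 0], "rot": [0, 0, 0]}
  ]
}}

```text
t: 10.9
position: [634.2, 32.7, 77.4]
ee_rot: [0.664, -0.243, -0.354, -0.612]
force: [0.7, -0.9, -5.5]
width: 0.324
```

Run:
```python
from chk import *
from cell import get_image
p,R=cmd(); setcmd(p-R@np.array([.019,-.009,0])*80,R)
chk()
d=get_image("top");save(d,"top5.npz");w=get_image("side");save(w,"side5.npz");chk()
cv2.imwrite("pics/g.png",np.hstack([cv2.resize(w["img"][130:210,300:370],(420,480),interpolation=cv2.INTER_CUBIC),cv2.resize(d["img"][110:160,240:280],(380,480),interpolation=cv2.INTER_CUBIC)]))
```

```text
t 10.90 seat X,Y,Z meas -3.89 0.59 5.19 dip 39.92 yaw 9.96 F [ 0.5 -1.  -5.5] M [-0.11  0.77 -0.05] w 29.8 p-cmd [ 0.03  0.03 -0.05] j5,6 [ 0.85  0.39 -2.75]
t 11.00 seat X,Y,Z meas -3.91 0.55 5.27 dip 39.92 yaw 9.96 F [-0.2  0.7 -4.2] M [-0.06  0.72  0.01] w 29.7 p-cmd [ 0.02 -0.01  0.03] j5,6 [ 0.85  0.39 -2.75]
```

View pics/g.png

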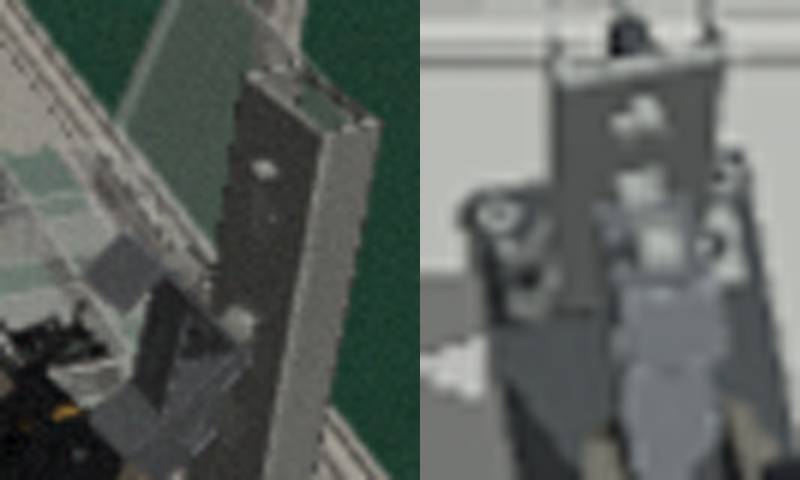

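Run:
```python
from chk import *
for a in((-1.5,5),(-.5,5),(.3,5),(1.1,5)): plan(*tgt(a[0],0.5,a[1],np.radians(40)),commit=a[0]<0.2)
```

```text
T [0.023, -0.022, -0.0] R [0.0, 0.0, -0.0]  rows>= 1
end [636.6328  33.0992  77.2123]
T [0.008, -0.009, -0.0] R [0.0, 0.0, -0.0]  rows>= 1
end [637.5813  33.2653  77.1835]
T [0.007, -0.008, -0.0] R [0.0, 0.0, -0.0]  rows>= 1
end [638.4187  33.412   77.1647]
T [0.013, -0.016, -0.0] R [0.0, 0.0, -0.0]  rows>= 1
end [639.2056  33.5499  77.2073]
```

Call:
{"method": "servo_tool", "body": {
  "rows": [
    {"translation": [0.023, -0.022, 0], "rot": [0, 0, 0]},
    {"translation": [0.023, -0.022, 0], "rot": [0, 0, 0]},
    {"translation": [0.023, -0.022, 0], "rot": [0, 0, 0]}
  ]
}}

```text
t: 11.3
position: [636.7, 33.1, 77.3]
ee_rot: [0.664, -0.243, -0.354, -0.612]
force: [0.1, 0.2, -5.2]
width: 0.319
```

Call:
{"method": "servo_tool", "body": {
  "rows": [
    {"translation": [0.008, -0.009, 0], "rot": [0, 0, 0]},
    {"translation": [0.008, -0.009, 0], "rot": [0, 0, 0]}
  ]
}}

```text
t: 11.5
position: [637.7, 33.3, 77.2]
ee_rot: [0.664, -0.243, -0.354, -0.612]
force: [0.0, -0.1, -4.5]
width: 0.322
```

```bash
python3 chk.py
```

```text
t 11.50 seat X,Y,Z meas -0.34 0.54 5.0 dip 39.93 yaw 9.95 F [-0.  -0.1 -4.5] M [-0.07  0.73 -0.01] w 29.6 p-cmd [ 0.11 -0.01  0.06] j5,6 [ 0.85  0.39 -2.75]
```

Still no contact at X=-0.5, so I'll probe forward gently.

Call:
{"method": "servo_tool", "body": {
  "rows": [
    {"translation": [0.007, -0.008, 0], "rot": [0, 0, 0]},
    {"translation": [0.007, -0.008, 0], "rot": [0, 0, 0]}
  ]
}}

```text
t: 11.7
position: [638.5, 33.4, 77.2]
ee_rot: [0.664, -0.243, -0.354, -0.612]
force: [-0.0, -0.3, -3.7]
width: 0.321
```

Call:
{"method": "servo_tool", "body": {
  "rows": [
    {"translation": [0.006, -0.008, 0], "rot": [0, 0, 0]},
    {"translation": [0.006, -0.008, 0], "rot": [0, 0, 0]}
  ]
}}

```text
t: 11.9
position: [639.2, 33.6, 77.2]
ee_rot: [0.664, -0.243, -0.354, -0.612]
force: [-0.3, -0.7, -4.8]
width: 0.325
```

Run:
```python
from chk import *
p,R=cmd(); setcmd(p+R@np.array([.013,-.016,0])*80,R); chk()
```

```text
t 11.90 seat X,Y,Z meas 1.21 0.57 4.9 dip 39.92 yaw 9.95 F [-0.4 -0.7 -4.8] M [-0.06  0.72 -0.02] w 29.9 p-cmd [-0.    0.01 -0.05] j5,6 [ 0.85  0.39 -2.74]
```

Call:
{"method": "servo_tool", "body": {
  "rows": [
    {"translation": [0.006, -0.008, 0], "rot": [0, 0, 0]},
    {"translation": [0.006, -0.008, 0], "rot": [0, 0, 0]}
  ]
}}

```text
t: 12.1
position: [639.6, 33.7, 76.9]
ee_rot: [0.664, -0.243, -0.354, -0.612]
force: [-3.5, -1.3, -4.3]
width: 0.322
```

Call:
{"method": "servo_tool", "body": {
  "rows": [
    {"translation": [0.006, -0.008, 0], "rot": [0, 0, 0]},
    {"translation": [0.006, -0.008, 0], "rot": [0, 0, 0]}
  ]
}}

```text
t: 12.3
position: [640.0, 33.9, 76.5]
ee_rot: [0.664, -0.243, -0.354, -0.612]
force: [-7.1, -2.5, -1.9]
width: 0.322
```

Run:
```python
from chk import *
p,R=cmd(); setcmd(p+R@np.array([.012,-.016,0])*80,R); chk()
```

```text
t 12.30 seat X,Y,Z meas 2.14 0.7 4.18 dip 39.84 yaw 9.93 F [-7.4 -1.2 -1.9] M [-0.19  1.   -0.08] w 29.6 p-cmd [-0.78  0.03 -0.78] j5,6 [ 0.85  0.39 -2.74]
```

```bash
sed -i 's/^POST=.*/POST=np.array([699.1,44.0,140.]); PSI=np.radians(9.9)/' h.py
python3 - <<'E'
from chk import *
chk()
from clear import clr
for a in((-1,5,40),(-.8,5.2,34),(-.7,5.8,28),(-.7,7,22),(-1,8.8,16),(-1,10,11)):
    print(a,round(clr(a[0],a[1],np.radians(a[2])),2),end=" "); plan(*tgt(a[0],0,a[1],np.radians(a[2])))
E
```

```text
t 12.30 seat X,Y,Z meas 0.53 0.2 4.18 dip 39.84 yaw 9.93 F [-7.4 -1.2 -1.9] M [-0.19  1.   -0.08] w 29.6 p-cmd [-0.78  0.03 -0.78] j5,6 [ 0.85  0.39 -2.74]
(-1, 5, 40) 3.57 T [-0.016, 0.021, -0.0] R [0.0, 0.0, -0.0]  rows>= 1
end [638.7012  33.4615  77.196 ]
(-0.8, 5.2, 34) 3.87 T [-0.118, 0.008, -0.0] R [0.0, 0.0, 0.033]  rows>= 1
end [632.25    32.3341  84.025 ]
(-0.7, 5.8, 28) 4.22 T [-0.124, 0.006, -0.0] R [0.0, -0.0, 0.033]  rows>= 1
end [626.396   31.3118  91.9825]
(-0.7, 7, 22) 4.22 T [-0.131, 0.004, -0.0] R [0.0, -0.0, 0.034]  rows>= 1
end [621.2642  30.4164 101.0818]
(-1, 8.8, 16) 2.98 T [-0.141, 0.006, -0.0] R [0.0, -0.0, 0.033]  rows>= 1
end [616.6768  29.617  111.367 ]
(-1, 10, 11) 2.84 T [-0.113, 0.006, -0.0] R [0.0, -0.0, 0.028]  rows>= 1
end [613.7699  29.1112 119.9254]
```

Call:
{"method": "servo_tool", "body": {
  "rows": [
    {"translation": [-0.016, 0.021, 0], "rot": [0, 0, 0]},
    {"translation": [-0.016, 0.021, 0], "rot": [0, 0, 0]},
    {"translation": [-0.016, 0.021, 0], "rot": [0, 0, 0]}
  ],
  "grip_force": 60
}}

```text
t: 12.6
position: [639.0, 33.4, 77.5]
ee_rot: [0.664, -0.243, -0.353, -0.612]
force: [0.3, -0.3, -4.4]
width: 0.322
```

Call:
{"method": "servo_tool", "body": {
  "rows": [
    {"translation": [-0.059, 0.004, 0], "rot": [0, 0, 0.0165]},
    {"translation": [-0.118, 0.008, 0], "rot": [0, 0, 0.033]},
    {"translation": [-0.118, 0.008, 0], "rot": [0, 0, 0.033]}
  ]
}}

```text
t: 12.9
position: [633.3, 32.2, 85.3]
ee_rot: [0.652, -0.276, -0.385, -0.593]
force: [-2.3, -0.6, -3.0]
width: 0.318
```

Call:
{"method": "servo_tool", "body": {
  "rows": [
    {"translation": [-0.062, 0.003, 0], "rot": [0, 0, 0.0165]},
    {"translation": [-0.124, 0.006, 0], "rot": [0, 0, 0.033]},
    {"translation": [-0.124, 0.006, 0], "rot": [0, 0, 0.033]}
  ]
}}

```text
t: 13.2
position: [627.3, 31.6, 92.8]
ee_rot: [0.636, -0.309, -0.415, -0.572]
force: [-0.9, -0.4, -3.7]
width: 0.321
```

Call:
{"method": "servo_tool", "body": {
  "rows": [
    {"translation": [-0.065, 0.002, 0], "rot": [0, 0, 0.017]},
    {"translation": [-0.131, 0.004, 0], "rot": [0, 0, 0.034]},
    {"translation": [-0.131, 0.004, 0], "rot": [0, 0, 0.034]},
    {"translation": [-0.131, 0.004, 0], "rot": [0, 0, 0.034]}
  ]
}}

```text
t: 13.6
position: [621.2, 31.0, 100.4]
ee_rot: [0.618, -0.343, -0.445, -0.55]
force: [0.6, -0.2, -4.9]
width: 0.324
```

Run:
```python
from chk import *
p,R=cmd(); save_=(p,R)
# commanded at the 22deg stage
p22,R22=tgt(-.7,0,7,np.radians(22)); setcmd(p22,R22); chk(); setcmd(p,R)
```

```text
t 13.60 seat X,Y,Z meas -0.66 0.61 6.28 dip 22.03 yaw 9.96 F [ 0.6 -0.3 -4.9] M [-0.05  0.41 -0.05] w 29.9 p-cmd [-0.03  0.55 -0.77] j5,6 [ 0.22  0.75 -2.1 ]
```

Call:
{"method": "servo_tool", "body": {
  "rows": [
    {"translation": [-0.07, 0.003, 0], "rot": [0, 0, 0.0165]},
    {"translation": [-0.141, 0.006, 0], "rot": [0, 0, 0.033]},
    {"translation": [-0.141, 0.006, 0], "rot": [0, 0, 0.033]}
  ]
}}

```text
t: 13.9
position: [617.8, 29.9, 112.0]
ee_rot: [0.6, -0.374, -0.472, -0.526]
force: [1.0, -0.0, -3.4]
width: 0.32
```

Call:
{"method": "servo_tool", "body": {
  "rows": [
    {"translation": [-0.056, 0.003, 0], "rot": [0, 0, 0.014]},
    {"translation": [-0.113, 0.006, 0], "rot": [0, 0, 0.028]},
    {"translation": [-0.113, 0.006, 0], "rot": [0, 0, 0.028]},
    {"translation": [-0.113, 0.006, 0], "rot": [0, 0, 0.028]}
  ]
}}

```text
t: 14.3
position: [613.6, 29.5, 119.1]
ee_rot: [0.583, -0.4, -0.495, -0.505]
force: [-0.2, 0.4, -4.8]
width: 0.322
```

Run:
```python
from chk import *
from cell import get_image
chk()
d=get_image("top");save(d,"top6.npz");w=get_image("side");save(w,"side6.npz");chk()
cv2.imwrite("pics/i.png",np.hstack([cv2.resize(w["img"][130:210,300:370],(420,480),interpolation=cv2.INTER_CUBIC),cv2.resize(d["img"][110:160,240:280],(380,480),interpolation=cv2.INTER_CUBIC)]))
```

```text
t 14.30 seat X,Y,Z meas -1.15 0.47 9.2 dip 11.03 yaw 9.96 F [-0.1  0.4 -4.8] M [-0.03  0.27 -0.02] w 29.6 p-cmd [-0.21  0.35 -0.86] j5,6 [ 0.08  1.   -1.97]
t 14.40 seat X,Y,Z meas -1.66 0.41 8.9 dip 10.94 yaw 9.94 F [ 0.1 -0.1 -4. ] M [-0.02  0.28 -0.04] w 29.6 p-cmd [-0.76  0.23 -1.04] j5,6 [ 0.08  1.   -1.97]
```

View pics/i.png

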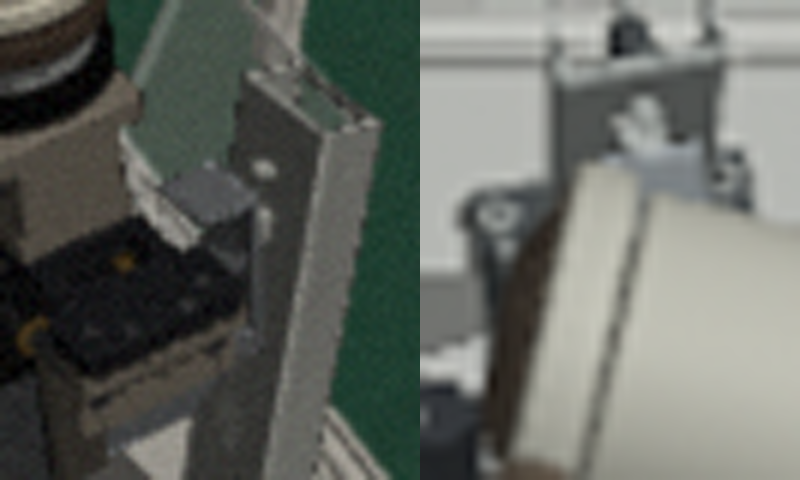

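Run:
```python
from chk import *
for a in((-1,11.3,6),(-1,11.5,2),(-.8,11.5,0)): plan(*tgt(a[0],-0.2,a[1],np.radians(a[2])))
```

```text
T [-0.114, 0.007, -0.003] R [0.0, -0.0, 0.027]  rows>= 1
end [611.564   28.4848 128.7734]
T [-0.081, 0.009, 0.0] R [0.0, -0.0, 0.023]  rows>= 1
end [610.1821  28.2453 135.1406]
T [-0.04, 0.002, 0.0] R [0.0, -0.0, 0.011]  rows>= 1
end [609.9175  28.2003 138.3334]
```

Call:
{"method": "servo_tool", "body": {
  "rows": [
    {"translation": [-0.057, 0.004, -0.003], "rot": [0, 0, 0.0135]},
    {"translation": [-0.114, 0.007, -0.003], "rot": [0, 0, 0.027]},
    {"translation": [-0.114, 0.007, -0.003], "rot": [0, 0, 0.027]},
    {"translation": [-0.114, 0.007, -0.003], "rot": [0, 0, 0.027]}
  ]
}}

```text
t: 14.8
position: [611.1, 28.6, 128.1]
ee_rot: [0.565, -0.425, -0.517, -0.483]
force: [-2.1, -0.2, -3.2]
width: 0.325
```

Run:
```python
from chk import *
p,R=cmd();setcmd(*tgt(-1,-.2,11.3,np.radians(6)));chk();setcmd(p,R)
```

```text
t 14.80 seat X,Y,Z meas -1.43 0.03 10.78 dip 6.1 yaw 9.95 F [-2.1  0.2 -3.2] M [-0.02  0.23 -0.01] w 29.9 p-cmd [-0.41  0.09 -0.67] j5,6 [ 0.04  1.12 -1.93]
```

Call:
{"method": "servo_tool", "body": {
  "rows": [
    {"translation": [-0.04, 0.005, 0], "rot": [0, 0, 0.012]},
    {"translation": [-0.081, 0.009, 0], "rot": [0, 0, 0.023]},
    {"translation": [-0.081, 0.009, 0], "rot": [0, 0, 0.023]},
    {"translation": [-0.081, 0.009, 0], "rot": [0, 0, 0.023]}
  ]
}}

```text
t: 15.2
position: [609.2, 28.3, 134.1]
ee_rot: [0.549, -0.446, -0.534, -0.464]
force: [-3.7, -0.7, -4.9]
width: 0.321
```

Run:
```python
from chk import *
from cell import get_image
p,R=cmd();setcmd(*tgt(-1,-.2,11.5,np.radians(2)));chk()
w=get_image("side");save(w,"side7.npz");v=get_image("wrist");chk();setcmd(p,R)
cv2.imwrite("pics/j.png",cv2.resize(w["img"][130:210,290:370],None,fx=7,fy=7,interpolation=cv2.INTER_CUBIC));cv2.imwrite("pics/jw.png",v["img"])
```

```text
t 15.20 seat X,Y,Z meas -1.94 0.09 10.29 dip 1.89 yaw 9.94 F [-3.8 -0.  -4.9] M [0.1  0.48 0.02] w 29.5 p-cmd [-1.    0.06 -1.04] j5,6 [ 0.01  1.21 -1.91]
t 15.30 seat X,Y,Z meas -1.94 0.09 10.4 dip 1.89 yaw 9.94 F [-3.9 -0.3 -5.3] M [0.03 0.5  0.07] w 29.7 p-cmd [-1.    0.07 -0.92] j5,6 [ 0.01  1.21 -1.91]
```

View pics/j.png

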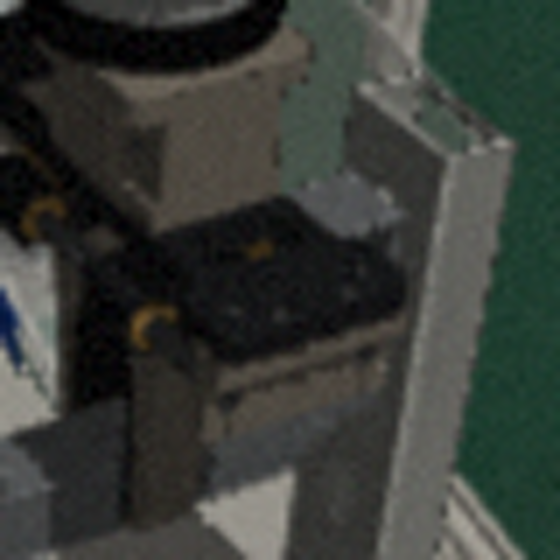

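View pics/jw.png

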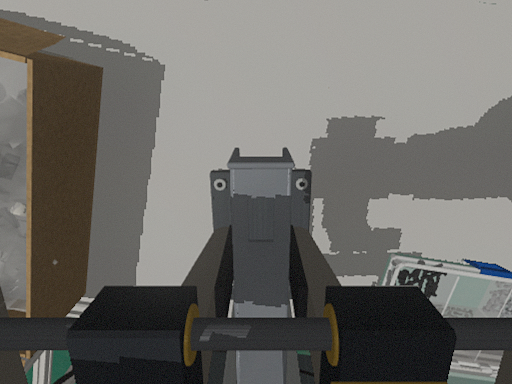

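Run:
```python
from chk import *
setcmd(*tgt(-1,-.2,11.5,np.radians(2)))
plan(*tgt(.8,-0.2,12,np.radians(-0.3)))
```

```text
T [-0.051, -0.017, -0.0] R [0.0, 0.0, 0.013]  rows>= 1
end [611.3928  28.4896 139.299 ]
```

Call:
{"method": "servo_tool", "body": {
  "rows": [
    {"translation": [-0.025, -0.008, 0], "rot": [0, 0, 0.007]},
    {"translation": [-0.051, -0.017, 0], "rot": [0, 0, 0.013]},
    {"translation": [-0.051, -0.017, 0], "rot": [0, 0, 0.013]},
    {"translation": [-0.051, -0.017, 0], "rot": [0, 0, 0.013]}
  ]
}}

```text
t: 15.7
position: [609.4, 28.4, 138.0]
ee_rot: [-0.538, 0.458, 0.544, 0.451]
force: [-9.1, -1.3, -5.7]
width: 0.323
```

Run:
```python
from chk import *
from cell import get_image
chk();w=get_image("side");save(w,"side8.npz");chk()
v=get_image("wrist");save(v,"wrist8.npz")
cv2.imwrite("pics/k.png",np.hstack([cv2.resize(w["img"][145:185,325:365],None,fx=10,fy=10,interpolation=cv2.INTER_CUBIC),cv2.resize(v["img"][140:220,222:302],None,fx=5,fy=5,interpolation=cv2.INTER_CUBIC)]))
```

```text
t 15.70 seat X,Y,Z meas -1.09 0.13 10.08 dip -0.73 yaw 9.95 F [-9.2  0.2 -5.7] M [-0.11  1.16  0.04] w 29.8 p-cmd [-2.   -0.08 -1.28] j5,6 [-0.    1.27 -1.89]
t 15.75 seat X,Y,Z meas -1.08 0.13 10.09 dip -0.72 yaw 9.94 F [-8.6  0.1 -7.2] M [-0.11  1.04  0.07] w 30.0 p-cmd [-1.99 -0.07 -1.27] j5,6 [-0.    1.27 -1.89]
```

View pics/k.png

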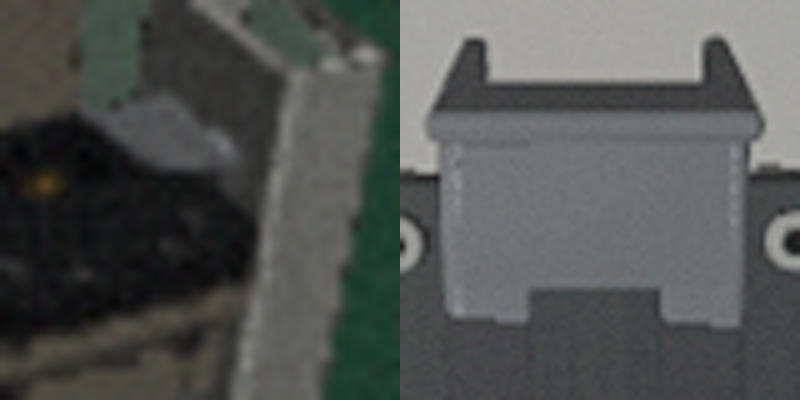

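Run:
```python
from chk import *
plan(*tgt(.8,-0.2,9,np.radians(-0.3)))
plan(*tgt(.8,-0.2,6,np.radians(-0.3)))
```

```text
T [0.038, -0.0, -0.0] R [0.0, -0.0, -0.0]  rows>= 1
end [611.3751  28.4865 136.2591]
T [0.037, -0.0, -0.0] R [0.0, -0.0, -0.0]  rows>= 1
end [611.3578  28.4835 133.2991]
```

Call:
{"method": "servo_tool", "body": {
  "rows": [
    {"translation": [0.018, 0, 0], "rot": [0, 0, 0]},
    {"translation": [0.037, 0, 0], "rot": [0, 0, 0]},
    {"translation": [0.037, 0, 0], "rot": [0, 0, 0]}
  ]
}}

```text
t: 16.1
position: [610.6, 28.5, 136.5]
ee_rot: [-0.539, 0.457, 0.544, 0.452]
force: [-9.2, -0.2, -2.1]
width: 0.325
```

```bash
python3 chk.py
```

```text
t 16.10 seat X,Y,Z meas 0.06 -0.01 8.87 dip -0.53 yaw 9.95 F [-9.1  1.4 -2.1] M [-0.04  0.75  0.11] w 29.9 p-cmd [-0.76 -0.03  3.2 ] j5,6 [-0.    1.27 -1.89]
```

Call:
{"method": "servo_tool", "body": {
  "rows": [
    {"translation": [0.018, 0, 0], "rot": [0, 0, 0]},
    {"translation": [0.037, 0, 0], "rot": [0, 0, 0]},
    {"translation": [0.037, 0, 0], "rot": [0, 0, 0]},
    {"translation": [0.037, 0, 0], "rot": [0, 0, 0]}
  ]
}}

```text
t: 16.5
position: [611.0, 28.5, 134.0]
ee_rot: [-0.54, 0.457, 0.543, 0.452]
force: [-8.3, -0.2, -0.9]
width: 0.321
```

```bash
python3 chk.py
```

```text
t 16.50 seat X,Y,Z meas 0.46 -0.07 6.51 dip -0.46 yaw 9.95 F [-8.2  1.2 -0.9] M [0.04 0.7  0.1 ] w 29.5 p-cmd [-0.34 -0.02  0.74] j5,6 [-0.    1.26 -1.89]
```

Call:
{"method": "servo_tool", "body": {
  "rows": [
    {"translation": [0.018, 0, 0], "rot": [0, 0, 0]},
    {"translation": [0.037, 0, 0], "rot": [0, 0, 0]},
    {"translation": [0.037, 0, 0], "rot": [0, 0, 0]},
    {"translation": [0.037, 0, 0], "rot": [0, 0, 0]}
  ]
}}

```text
t: 16.9
position: [611.1, 28.3, 131.2]
ee_rot: [-0.54, 0.457, 0.543, 0.452]
force: [-8.7, -0.8, -0.4]
width: 0.325
```

Run:
```python
from chk import *
p,R=cmd();setcmd(p+R@[.037*80,0,0],R);chk()
from cell import get_image
w=get_image("side");cv2.imwrite("pics/l.png",cv2.resize(w["img"][130:210,290:370],None,fx=7,fy=7,interpolation=cv2.INTER_CUBIC))
```

```text
t 16.90 seat X,Y,Z meas 0.48 -0.29 3.65 dip -0.46 yaw 9.94 F [-8.7  0.7 -0.4] M [-0.02  0.71  0.04] w 29.9 p-cmd [-0.27 -0.21  0.82] j5,6 [-0.    1.26 -1.89]
```

View pics/l.png

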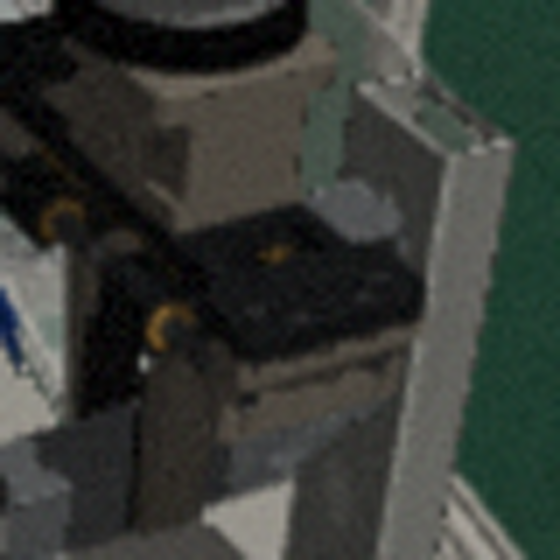

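Call:
{"method": "servo_tool", "body": {
  "rows": [
    {"translation": [0.018, 0, 0], "rot": [0, 0, 0]},
    {"translation": [0.037, 0, 0], "rot": [0, 0, 0]},
    {"translation": [0.037, 0, 0], "rot": [0, 0, 0]},
    {"translation": [0.037, 0, 0], "rot": [0, 0, 0]}
  ]
}}

```text
t: 17.35
position: [611.1, 28.2, 128.0]
ee_rot: [-0.54, 0.457, 0.543, 0.452]
force: [-5.9, -1.6, -2.6]
width: 0.324
```

Run:
```python
from chk import *
p,R=cmd();setcmd(p+R@[.037*80,0,0],R);chk()
```

```text
t 17.35 seat X,Y,Z meas 0.51 -0.39 0.44 dip -0.45 yaw 9.94 F [-6.1 -0.5 -2.6] M [-0.14  0.82  0.05] w 29.8 p-cmd [-0.2  -0.3   0.57] j5,6 [-0.    1.25 -1.89]
```

Call:
{"method": "servo_tool", "body": {
  "rows": [
    {"translation": [0.01, 0, 0], "rot": [0, 0, 0]},
    {"translation": [0.02, 0, 0], "rot": [0, 0, 0]},
    {"translation": [0.02, 0, 0], "rot": [0, 0, 0]}
  ]
}}

```text
t: 17.65
position: [611.2, 28.1, 126.5]
ee_rot: [-0.54, 0.457, 0.543, 0.452]
force: [-6.3, -1.9, -1.1]
width: 0.323
```

Run:
```python
from chk import *
p,R=cmd();setcmd(p+R@[.02*80,0,0],R);chk()
```

```text
t 17.65 seat X,Y,Z meas 0.55 -0.43 -1.0 dip -0.45 yaw 9.94 F [-6.5 -0.8 -1.1] M [-0.06  0.85  0.07] w 29.7 p-cmd [-0.15 -0.34  0.73] j5,6 [-0.    1.25 -1.89]
```

Call:
{"method": "servo_tool", "body": {
  "rows": [
    {"translation": [0.01, 0, 0], "rot": [0, 0, 0]},
    {"translation": [0.02, 0, 0], "rot": [0, 0, 0]},
    {"translation": [0.02, 0, 0], "rot": [0, 0, 0]}
  ]
}}

```text
t: 17.95
position: [611.2, 28.1, 125.5]
ee_rot: [-0.54, 0.457, 0.543, 0.452]
force: [-7.7, -1.6, 1.8]
width: 0.322
```

Run:
```python
from chk import *
p,R=cmd();setcmd(p+R@[.02*80,0,0],R);chk()
from cell import get_image
w=get_image("side");cv2.imwrite("pics/m.png",cv2.resize(w["img"][130:210,290:370],None,fx=7,fy=7,interpolation=cv2.INTER_CUBIC))
```

```text
t 17.95 seat X,Y,Z meas 0.57 -0.47 -2.02 dip -0.45 yaw 9.95 F [-7.9 -0.3  1.8] M [-0.08  0.92  0.08] w 29.6 p-cmd [-0.11 -0.38  1.3 ] j5,6 [-0.    1.25 -1.89]
```

View pics/m.png

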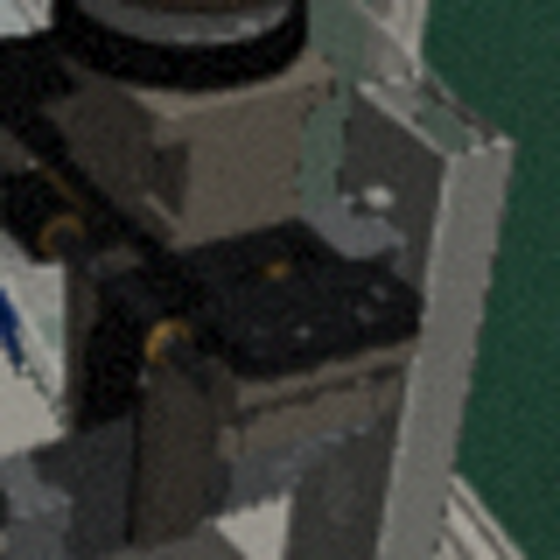

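Call:
{"method": "servo_tool", "body": {
  "rows": [
    {"translation": [0.01, 0, 0], "rot": [0, 0, 0]},
    {"translation": [0.02, 0, 0], "rot": [0, 0, 0]},
    {"translation": [0.02, 0, 0], "rot": [0, 0, 0]}
  ]
}}

```text
t: 18.3
position: [611.3, 28.1, 124.8]
ee_rot: [-0.54, 0.457, 0.543, 0.452]
force: [-11.6, -2.4, 4.4]
width: 0.318
```

Run:
```python
from chk import *
p,R=cmd();setcmd(p+R@[.02*80,0,0],R);chk()
```

```text
t 18.30 seat X,Y,Z meas 0.66 -0.51 -2.72 dip -0.42 yaw 9.95 F [-11.8  -0.3   4.4] M [-0.05  1.1   0.1 ] w 29.3 p-cmd [ 0.01 -0.42  2.17] j5,6 [-0.    1.24 -1.89]
```

Call:
{"method": "servo_tool", "body": {
  "rows": [
    {"translation": [-0.025, 0.01, 0], "rot": [0, 0, 0]},
    {"translation": [-0.025, 0.01, 0], "rot": [0, 0, 0]},
    {"translation": [-0.025, 0.01, 0], "rot": [0, 0, 0]}
  ]
}}

```text
t: 18.6
position: [611.1, 28.2, 125.3]
ee_rot: [-0.54, 0.457, 0.542, 0.453]
force: [-4.1, -1.0, -0.8]
width: 0.322
```

Run:
```python
from chk import *
p,R=cmd();setcmd(p+R@[-.025*80,.8,0],R);chk()
```

```text
t 18.60 seat X,Y,Z meas 0.51 -0.39 -2.03 dip -0.32 yaw 9.93 F [-4.2 -0.2 -0.8] M [-0.03  0.32  0.  ] w 29.6 p-cmd [ 0.62 -0.15  0.7 ] j5,6 [-0.    1.24 -1.89]
```

Unloaded. I'll open now and retreat straight up.

Call:
{"method": "servo_tool", "body": {
  "rows": [
    {"translation": [0, 0, 0], "rot": [0, 0, 0]},
    {"translation": [0, 0, 0], "rot": [0, 0, 0]},
    {"translation": [0, 0, 0], "rot": [0, 0, 0]},
    {"translation": [0, 0, 0], "rot": [0, 0, 0]},
    {"translation": [0, 0, 0], "rot": [0, 0, 0]}
  ],
  "grip": 60
}}

```text
t: 19.1
position: [610.8, 28.3, 124.8]
ee_rot: [-0.54, 0.457, 0.543, 0.453]
force: [-0.0, 0.2, -0.0]
width: 0.653
```

Run:
```python
from chk import *
chk()
from cell import get_image
w=get_image("side");v=get_image("wrist");cv2.imwrite("pics/n.png",np.hstack([cv2.resize(w["img"][135:205,300:370],(400,400),interpolation=cv2.INTER_CUBIC),cv2.resize(v["img"][130:230,212:312],(400,400),interpolation=cv2.INTER_CUBIC)]))
```

```text
t 19.10 seat X,Y,Z meas 0.19 -0.2 -2.54 dip -0.36 yaw 9.94 F [-0.   0.2 -0. ] M [ 0.1  -0.17  0.01] w 60.1 p-cmd [ 0.27 -0.02  0.24] j5,6 [-0.    1.24 -1.89]
```

View pics/n.png

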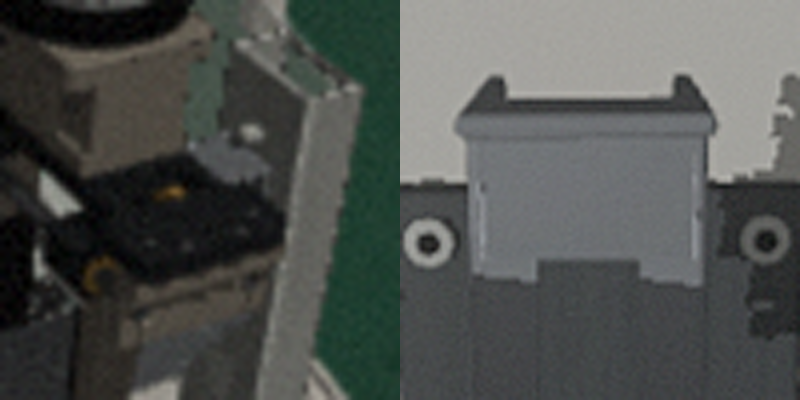

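Call:
{"method": "servo_tool", "body": {
  "rows": [
    {"translation": [-0.3, 0, 0], "rot": [0, 0, 0]},
    {"translation": [-0.7, 0, 0], "rot": [0, 0, 0]},
    {"translation": [-1, 0, 0], "rot": [0, 0, 0]},
    {"translation": [-1, 0, 0], "rot": [0, 0, 0]}
  ]
}}

```text
t: 19.6
position: [613.6, 28.1, 209.2]
ee_rot: [0.542, -0.455, -0.54, -0.454]
force: [1.0, -0.3, 0.4]
width: 0.654
```

Call:
{"method": "servo_tool", "body": {
  "rows": [
    {"translation": [-1, 0.5, 0], "rot": [0, 0, 0]},
    {"translation": [-1, 0.5, 0], "rot": [0, 0, 0]},
    {"translation": [-1, 0.5, 0], "rot": [0, 0, 0]},
    {"translation": [-1, 0.5, 0], "rot": [0, 0, 0]}
  ]
}}

```text
t: 20.0
position: [572.2, 21.6, 284.6]
ee_rot: [-0.54, 0.457, 0.543, 0.453]
force: [-0.8, -0.2, -0.6]
width: 0.65
```

Run:
```python
from chk import *
p,R=cmd();setcmd(p+R@np.array([-2,.5,0])*80,R);chk()
from cell import get_image
w=get_image("side");v=get_image("wrist");t=get_image("top");save(w,"side9.npz");save(t,"top9.npz");save(v,"wrist9.npz")
cv2.imwrite("pics/o.png",np.hstack([cv2.resize(w["img"][135:215,290:370],(480,480),interpolation=cv2.INTER_CUBIC),cv2.resize(t["img"][110:170,240:280],(320,480),interpolation=cv2.INTER_CUBIC)]));cv2.imwrite("pics/ow.png",v["img"])
```

```text
t 20.00 seat X,Y,Z meas -38.96 -0.2 157.19 dip -0.36 yaw 9.93 F [-0.8 -0.1 -0.6] M [ 0.12 -0.13  0.04] w 59.8 p-cmd [ 0.17 -0.03 -0.25] j5,6 [-0.    1.53 -1.92]
```

View pics/o.png

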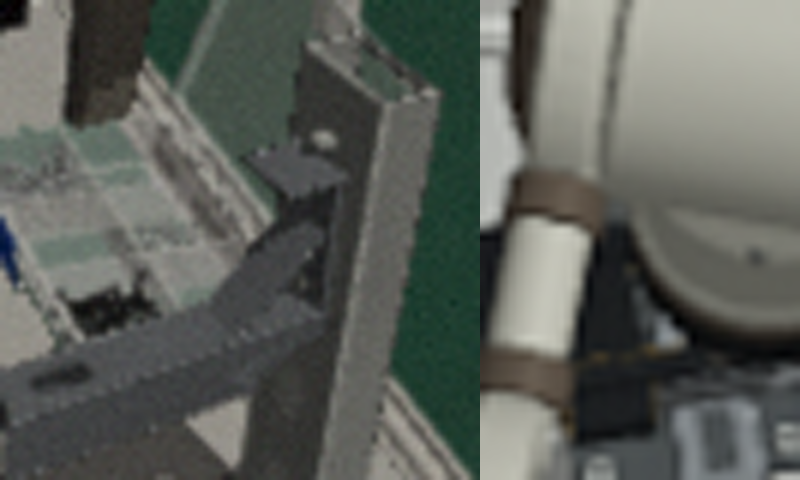

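View pics/ow.png

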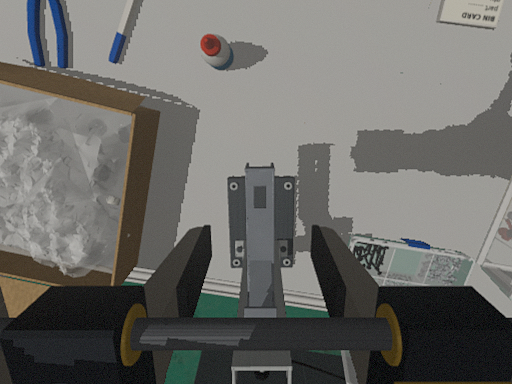

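Run:
```python
from h import *
w=load("side9.npz");f=np.array([np.cos(PSI),np.sin(PSI),0]);l=np.array([-np.sin(PSI),np.cos(PSI),0]);b=POST*[1,1,0]
pt=lambda X,Y,Z:(proj(w,b+f*X+l*Y+np.array([0,0,Z]))-[290,135]+.5)*6-.5
for dz in(0,4,8):
  print(dz,"flange corners:",*[pt(X,Y,216+dz).round(0) for X,Y in((-28,15),(-28,-15),(0,15),(0,-15))])
print("nose",pt(-8.5,0,222),"post top corners",pt(0,25,250),pt(0,-25,250))
print("tail top R/L",pt(-145,-15,152),pt(-145,15,152))
cv2.imwrite("pics/q.png",cv2.resize(w["img"][145:185,320:360],(600,600),interpolation=cv2.INTER_CUBIC))
```

```text
0 flange corners: [245. 150.] [291. 189.] [306. 133.] [353. 171.]
4 flange corners: [246. 141.] [292. 180.] [308. 124.] [355. 162.]
8 flange corners: [247. 132.] [293. 171.] [309. 115.] [356. 153.]
nose [312.8437 143.6311] post top corners [302.6678  43.5138] [383.1697 106.0461]
tail top R/L [  4.9362 408.7716] [-33.3883 363.6816]
```

View pics/q.png

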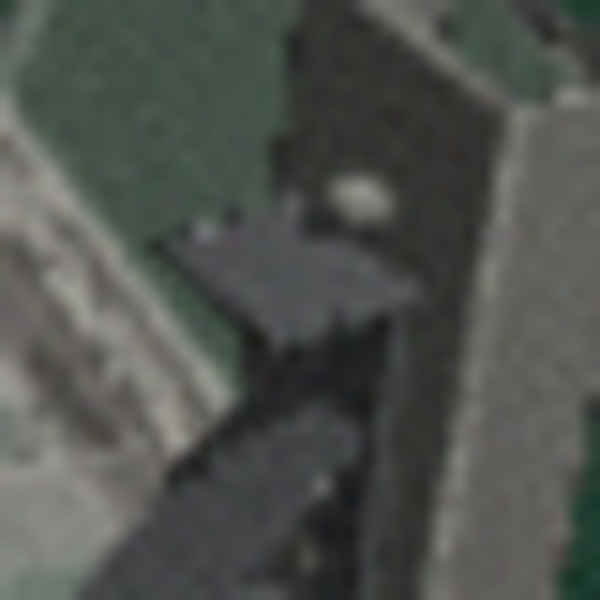

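Run:
```python
from h import *
for n in("side0","side2","side6","side9"):
    g=cv2.cvtColor(load(n+".npz")["img"],cv2.COLOR_BGR2GRAY).astype(int)[152:166,338:352]; m=np.clip(g-100,0,None)
    ys,xs=np.mgrid[152:166,338:352]; print(n,(m*xs).sum()/m.sum(),(m*ys).sum()/m.sum(),m.sum()); print(g[1:13,1:12])
```

```text
side0 343.64835164835165 157.52747252747253 91
[[ 54  49  51  51  47  48  48  46  44  43  52]
 [ 46  47  51  49  49  48  48  47  46  51  48]
 [ 45  48  47  48  45  45  48  42  46  48  49]
 [ 42  46  49  61  64  68  52  40  49  47  49]
 [ 45  50  53  89 123 120  84  55  44  49  53]
 [ 48  44  47  86 117 123 108  67  44  52  50]
 [ 48  49  44  56  86  87  79  55  44  50  51]
 [ 47  47  45  50  54  50  47  49  45  47  45]
 [ 48  45  47  56  52  50  48  48  49  47  47]
 [ 51  43  47  49  54  48  48  49  46  46  50]
 [ 46  52  50  52  54  55  50  53  46  44  50]
 [ 42  49  49  55  54  49  54  49  47  49  45]]
side2 343.6938775510204 157.5374149659864 147
[[ 55  56  56  52  50  56  51  53  53  53  53]
 [ 51  51  56  51  52  53  50  48  47  50  52]
 [ 49  48  54  51  50  51  52  50  55  53  51]
 [ 50  53  56  66  72  70  58  56  52  53  53]
 [ 51  50  56 103 129 136  92  56  51  53  57]
 [ 52  55  51  91 130 129 120  70  53  55  49]
 [ 55  58  50  57  95  97  89  58  53  49  56]
 [ 51  55  46  49  56  52  55  46  53  55  52]
 [ 49  52  53  55  63  51  48  51  50  55  53]
 [ 50  52  52  58  
[... 647 characters left out ...]
89  94  83  68  64  56  56  53  54  58]
 [ 92  86  67  73  94  84  60  54  53  53  55]]
side9 343.67910447761193 157.49253731343285 134
[[ 59  48  53  50  55  49  53  46  52  48  54]
 [ 45  50  56  49  50  52  52  56  50  49  50]
 [ 49  50  53  51  56  51  52  54  52  49  52]
 [ 48  56  52  63  73  71  60  48  52  53  54]
 [ 61  52  59 104 131 133  92  58  54  51  51]
 [ 89  62  56  91 121 128 117  69  52  53  53]
 [ 84  52  45  52  92  94  87  60  50  54  52]
 [ 79  55  48  51  54  47  52  52  49  52  52]
 [ 83  80  82  81  73  55  50  49  51  53  49]
 [ 81  82  84  85  84  87  66  54  46  50  55]
 [ 80  82  84  78  79  84  80  70  65  49  54]
 [ 81  81  84  83  82  82  82  88  79  57  52]]
```

The side image shows the catch nose back at its starting position (343.7,157.5), with the flange below it. Pressing out on the arm can make the hooks bind, so I'll also press lightly on the thumb flange with the fingers shut.

Run:
```python
from chk import *
f=np.array([np.cos(PSI),np.sin(PSI),0])
R=toolR(PSI,0); q=POST*[1,1,0]-21*f
plan(q+[0,0,284],R); plan(q+[0,0,240],R); plan(q+[0,0,222],R)
```

```text
T [0.001, -0.675, 0.001] R [-0.0, -0.0, -0.001]  rows>= 2
T [0.003, -0.675, 0.001] R [-0.0, -0.0, -0.001]  rows>= 2
end [678.4124  40.3488 284.0274]
T [0.55, 0.0, 0.0] R [-0.0, -0.0, 0.0]  rows>= 1
end [678.4275  40.3515 240.0274]
T [0.225, 0.0, 0.0] R [-0.0, -0.0, 0.0]  rows>= 1
end [678.4337  40.3525 222.0274]
```

Call:
{"method": "servo_tool", "body": {
  "rows": [
    {"translation": [0.001, -0.675, 0.001], "rot": [0, 0, -0.001]},
    {"translation": [0.001, -0.675, 0.001], "rot": [0, 0, -0.001]},
    {"translation": [0.001, -0.675, 0.001], "rot": [0, 0, -0.001]}
  ],
  "grip": 0,
  "grip_force": 30
}}

```text
t: 20.45
position: [625.3, 31.3, 281.6]
ee_rot: [-0.539, 0.457, 0.544, 0.453]
force: [-0.3, 0.3, 0.0]
width: 0.414
```

Call:
{"method": "servo_tool", "body": {
  "rows": [
    {"translation": [0.003, -0.675, 0.001], "rot": [0, 0, -0.001]},
    {"translation": [0.003, -0.675, 0.001], "rot": [0, 0, -0.001]},
    {"translation": [0.003, -0.675, 0.001], "rot": [0, 0, -0.001]},
    {"translation": [0.003, -0.675, 0.001], "rot": [0, 0, -0.001]},
    {"translation": [0.003, -0.675, 0.001], "rot": [0, 0, -0.001]}
  ]
}}

```text
t: 20.95
position: [678.2, 40.2, 286.3]
ee_rot: [0.542, -0.455, -0.541, -0.455]
force: [0.0, -1.1, 0.1]
width: 0.008
```

Call:
{"method": "servo_tool", "body": {
  "rows": [
    {"translation": [0.3, 0, 0], "rot": [0, 0, 0]},
    {"translation": [0.55, 0, 0], "rot": [0, 0, 0]},
    {"translation": [0.55, 0, 0], "rot": [0, 0, 0]},
    {"translation": [0.55, 0, 0], "rot": [0, 0, 0]},
    {"translation": [0.55, 0, 0], "rot": [0, 0, 0]}
  ]
}}

```text
t: 21.45
position: [679.1, 40.3, 242.4]
ee_rot: [0.542, -0.454, -0.54, -0.455]
force: [0.3, -0.3, 0.2]
width: 0.006
```

Run:
```python
from chk import *
chk()
from cell import get_image
w=get_image("side")
cv2.imwrite("pics/r.png",cv2.resize(w["img"][125:205,290:370],(560,560),interpolation=cv2.INTER_CUBIC))
```

```text
t 21.45 seat X,Y,Z meas 69.46 -0.17 115.85 dip 0.15 yaw 9.94 F [ 0.3 -0.3  0.2] M [ 0.1  -0.14 -0.01] w 0.5 p-cmd [ 0.71 -0.08 20.4 ] j5,6 [-0.    1.49 -1.86]
```

View pics/r.png

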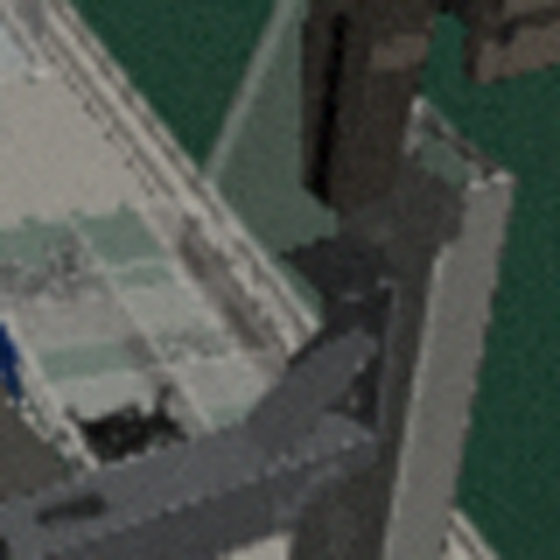

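Call:
{"method": "servo_tool", "body": {
  "rows": [
    {"translation": [0.11, 0, 0], "rot": [0, 0, 0]},
    {"translation": [0.225, 0, 0], "rot": [0, 0, 0]},
    {"translation": [0.225, 0, 0], "rot": [0, 0, 0]},
    {"translation": [0.225, 0, 0], "rot": [0, 0, 0]}
  ]
}}

```text
t: 21.9
position: [678.1, 40.5, 221.2]
ee_rot: [-0.541, 0.455, 0.542, 0.454]
force: [-1.2, -0.8, 1.4]
width: 0.009
```

Call:
{"method": "servo_tool", "body": {
  "rows": [
    {"translation": [0.025, 0, 0], "rot": [0, 0, 0]},
    {"translation": [0.05, 0, 0], "rot": [0, 0, 0]},
    {"translation": [0.05, 0, 0], "rot": [0, 0, 0]}
  ]
}}

```text
t: 22.2
position: [678.4, 40.4, 217.7]
ee_rot: [-0.541, 0.455, 0.542, 0.454]
force: [-0.8, -0.3, 1.2]
width: 0.003
```

Call:
{"method": "servo_tool", "body": {
  "rows": [
    {"translation": [0.012, 0, 0], "rot": [0, 0, 0]},
    {"translation": [0.025, 0, 0], "rot": [0, 0, 0]},
    {"translation": [0.025, 0, 0], "rot": [0, 0, 0]}
  ]
}}

```text
t: 22.5
position: [678.5, 40.4, 215.9]
ee_rot: [-0.541, 0.455, 0.541, 0.455]
force: [0.1, 0.2, 0.5]
width: 0.005
```

Call:
{"method": "servo_tool", "body": {
  "rows": [
    {"translation": [0.01, 0, 0], "rot": [0, 0, 0]},
    {"translation": [0.02, 0, 0], "rot": [0, 0, 0]},
    {"translation": [0.02, 0, 0], "rot": [0, 0, 0]}
  ]
}}

```text
t: 22.8
position: [678.6, 40.4, 215.7]
ee_rot: [0.542, -0.455, -0.541, -0.455]
force: [-2.7, 0.2, 5.5]
width: 0.005
```

Call:
{"method": "servo_tool", "body": {
  "rows": [
    {"translation": [0.01, 0, 0], "rot": [0, 0, 0]},
    {"translation": [0.02, 0, 0], "rot": [0, 0, 0]},
    {"translation": [0.02, 0, 0], "rot": [0, 0, 0]}
  ]
}}

```text
t: 23.1
position: [678.8, 40.4, 215.6]
ee_rot: [0.542, -0.455, -0.541, -0.455]
force: [-3.9, -0.6, 10.8]
width: 0.004
```

Call:
{"method": "servo_tool", "body": {
  "rows": [
    {"translation": [0.015, 0, 0], "rot": [0, 0, 0]},
    {"translation": [0.03, 0, 0], "rot": [0, 0, 0]},
    {"translation": [0.03, 0, 0], "rot": [0, 0, 0]}
  ]
}}

```text
t: 23.4
position: [678.9, 40.4, 215.4]
ee_rot: [0.542, -0.455, -0.541, -0.455]
force: [-8.3, -0.3, 18.4]
width: 0.003
```

Call:
{"method": "servo_tool", "body": {
  "rows": [
    {"translation": [-0.3, 0, 0], "rot": [0, 0, 0]},
    {"translation": [-0.6, 0, 0], "rot": [0, 0, 0]},
    {"translation": [-0.9, 0, 0], "rot": [0, 0, 0]},
    {"translation": [-0.9, 0, 0], "rot": [0, 0, 0]}
  ]
}}

```text
t: 23.8
position: [680.4, 40.2, 286.8]
ee_rot: [0.544, -0.454, -0.539, -0.456]
force: [0.7, -0.8, 0.1]
width: 0.005
```

Call:
{"method": "servo_tool", "body": {
  "rows": [
    {"translation": [-0.3, 1, 0], "rot": [0, 0, 0]},
    {"translation": [-0.3, 1, 0], "rot": [0, 0, 0]},
    {"translation": [-0.3, 1, 0], "rot": [0, 0, 0]}
  ]
}}

```text
t: 24.1
position: [597.5, 26.5, 306.3]
ee_rot: [-0.541, 0.455, 0.542, 0.454]
force: [0.1, 0.3, 0.1]
width: 0.007
```

Call:
{"method": "servo_tool", "body": {
  "rows": [
    {"translation": [0, 1, 0], "rot": [0, 0, 0]},
    {"translation": [0, 1, 0], "rot": [0, 0, 0]},
    {"translation": [0, 1, 0], "rot": [0, 0, 0]},
    {"translation": [0, 1, 0], "rot": [0, 0, 0]},
    {"translation": [0, 1, 0], "rot": [0, 0, 0]}
  ]
}}

```text
t: 24.6
position: [521.9, 12.9, 306.1]
ee_rot: [-0.541, 0.455, 0.542, 0.455]
force: [0.1, 0.5, 0.1]
width: 0.007
```

Run:
```python
from chk import *
from cell import get_image,bot
o=bot.get_obs();print(o["t"],o["position"],o["force"],np.abs(o["joint_vel"]).max())
w=get_image("side");t=get_image("top");save(w,"side10.npz")
cv2.imwrite("pics/s.png",w["img"]);cv2.imwrite("pics/sz.png",cv2.resize(w["img"][135:215,280:370],(675,600),interpolation=cv2.INTER_CUBIC));cv2.imwrite("pics/st.png",t["img"])
g=cv2.cvtColor(w["img"],cv2.COLOR_BGR2GRAY).astype(int);print(g[153:165,339:350])
a=load("side0.npz")["img"]
for n,(x0,y0,x1,y1) in dict(oil=(238,245,262,286),pen=(215,318,290,336),pad=(172,190,196,216)).items():
    print(n,np.abs(a[y0:y1,x0:x1].astype(int)-w["img"][y0:y1,x0:x1]).mean())
```

```text
24.6 [521.8567  12.8969 306.0745] [0.1035 0.5098 0.1472] 0.00987483096230039
[[ 57  52  52  53  55  55  54  48  53  49  55]
 [ 49  51  50  48  52  48  50  50  56  51  52]
 [ 48  53  54  52  49  45  53  51  51  55  48]
 [ 49  50  51  68  74  74  60  53  44  52  49]
 [ 59  59  60 102 131 134  88  53  51  49  57]
 [ 88  60  49  94 121 125 119  71  49  58  54]
 [ 78  50  41  53  94  93  84  60  50  55  51]
 [ 76  55  46  59  62  51  55  55  49  50  51]
 [ 80  79  82  95  87  68  54  51  49  54  50]
 [ 84  83  84  84  79  92  62  53  54  50  51]
 [ 79  77  77  81  79  81  81  83  65  56  51]
 [ 81  81  83  81  83  79  83  91  73  51  52]]
oil 8.11720867208672
pen 9.427407407407408
pad 9.563568376068377
```

View pics/s.png

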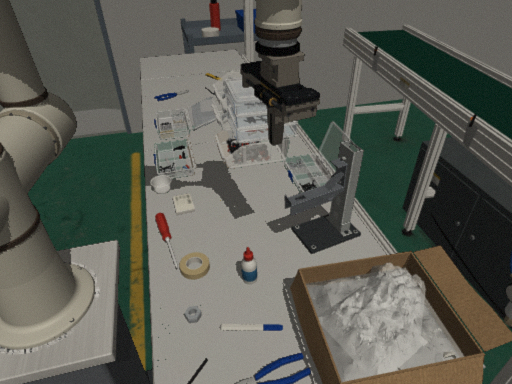

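View pics/sz.png

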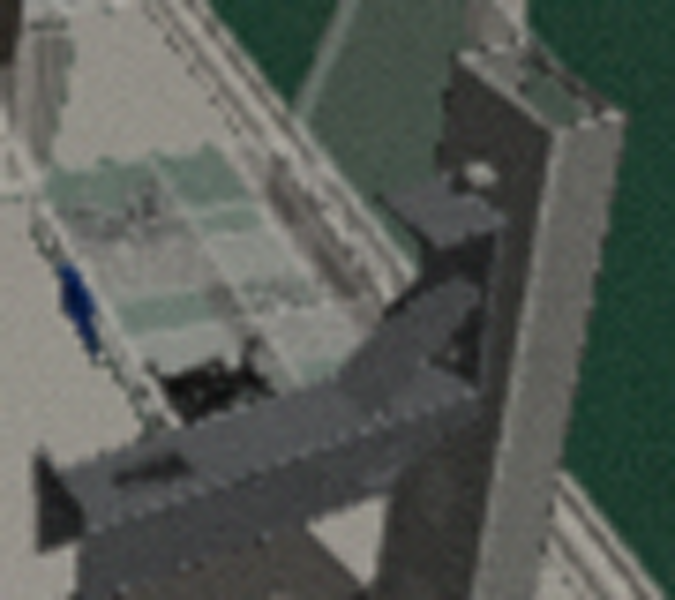

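The side view shows the bracket hung level, with the catch nose out at (343.7,157.5) over the plate. The oil bottle, pen and pad are where they started, and the arm is clear. I'm handing in.

```bash
python3 -c "
from cell import job_done; print(job_done())"
```

```text
the job is handed in; nothing more can be done
None
```

The bracket is hung on the post, fully home, with the spring catch out over its end plate. I handed the job in at about 25 s.

**What I did:**
- Gripped the arm at its grip point and dipped it 40°, a little more than the suggested 35° for extra clearance. The lower hook went through the second slot without touching.
- Swung it level so the upper hook entered the top slot, then lowered it until the catch snapped out.
- Let go, pressed the thumb flange down with the fingers shut (about 18 N), and backed the arm well clear.

**Last checks:**
- **Seating:** the flange stopped firmly at z ≈ 215.6 mm, against 216 mm when fully home.
- **Catch:** in the side image its nose is exactly where it was at the start, fully out.
- **Bystanders:** by eye the oil bottle, pen and pad have not moved. A pixel comparison showed only a similar small difference over all three, which I took to be a lighting change.
- **Forces and time:** the highest force in any reading was about 20 N, and the run was well under the 58 s limit.

**Disagreements:**
- The post face turned out about 1.6 mm further away than the top camera suggested, so I corrected it by touch.
- The cameras also differed by 1–2 mm sideways, and I used a value between them.
- While still gripped, the measured pose read about 2.7 mm below home, probably from slip in the grip. The flange press settled that.

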